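# Set up the specimen tubes for viewing

## Robot

A 7-joint arm with a two-finger parallel gripper is mounted at the origin on the work surface. World frame = base frame: x ahead of the robot, y to its left, z up, the work surface at z = 0. Lengths are in m, angles in rad, forces in N, time in s.
With the tool pointing down it reaches from about 0.425 to 0.875 m from the base axis. Payload 4.7 kg.
Tool frame: the origin (TCP) lies midway between the tips of the shut fingers; the grasp point (between the pads) lies 19 mm behind it; z points along the fingers, x is the direction in which the jaws open and shut, and the axes are right-handed (so a half turn about z gives the same grasp; the last joint's range is limited). The gripper opens to 87 mm and grips with 3 to 60 N. Pads are 19 mm wide; open, the fingers measure 117 mm over their backs; the gripper's body (75 mm by 190 mm) begins 51 mm behind the grasp point.
Start: joints at [1.353, 0.321, -0.07, 1.45, 0.023, 1.371, -0.057], TCP at [0.149, -0.633, 0.223] pointing down, gripper open.
Joint ranges: [-2.86, 2.86], [-0.3, 2.09], [-1.38, 1.24], [0.06, 2.45], [-1.56, 4.7], [0.09, 2.05], [-2.69, 2.69]. Speed limits (rad/s): [2.57, 2.57, 3.14, 3.14, 3.14, 3.14, 3.14].

## Interface

Orientations are given as a rotation vector (axis times angle).
In Python, from bench import get_state, eyes, ticket gives the robot as it stands.
- The arm moves only by the tool carry_out, never from a script. Its argument "motion" is a list of rows, each a list of 2 entries, a list of its own where there are three numbers: the shift along the world's x, y, z in m, then the turn about the world's z in rad. A call has 1 to 20 rows; each row is the pose to reach, as a shift and turn from the pose commanded when the call began; what a row does not reach only later rows make up. A row lasts 1/10 s, in which the tool goes at most 50 mm and 8.59 degrees, less where a joint would pass 70% of its speed; a pose out of reach is approached as far as the arm can. A call with a gripper value outside its range is refused whole. "grip" is the gripper command: -1 is fully open, 1 is shut, values between are in proportion, set as the call begins (left out, the last holds). The fingers move at their own pace and stop on an object; "squeeze" is the grip in N (left out, the last holds). Time passes only in rows, so rows that repeat a pose let the fingers close. It gives the time, the measured TCP pose, the force and the opening at its end, in the units of the state.
- get_state(): the state, without advancing time (a new reading comes with each control period).
- eyes.get_image(name): name is "scene" or "top"; returns a dict with "pixels" (420x560x3 uint8, blue, green, red), "mtx" (3x3 intrinsics, pixels), "dist_coeffs" ([k1, k2, p1, p2, k3] as OpenCV has them; the pictures are not rectified), "extrinsics" (4x4, takes a point from camera to world coordinates). Camera axes: x right, y down, z forward; pixel columns grow to the right and rows downward; lengths in m; the calibration is good to about 2 mm. A picture is of the moment at which its call begins. There is no depth.
- ticket.close_job(): hands the job in, once; it reports no verdict.
The state is a dict: "time": time; "joint_positions": joint angles; "qd": joint speeds; "joint_torque": joint torques, N m; "position": TCP position; "tool_rot": TCP orientation; "ft_force": force on the tool from outside, world axes, zero at the start; "torque": the same for the moment, N m; "grip_width": opening from 0.0 (shut) to 1.0 (fully open).
Only numpy, scipy, OpenCV 4.12 (cv2) and the standard library are available. Lean on these libraries where they do the work, as an engineer would, in place of code of your own. Each camera call takes 0.05 s, during which the arm holds its last target. There are 200 camera calls.

## Task

Get the tube viewing station ready: lay every specimen tube in a V-groove of the rack, one to a groove, glass end towards the end stop, and push each along until its glass end touches the stop; and hang the white diffuser saddle astride the rail so that it hangs freely and about level, near the middle of the bar. When all that is done, slide the lamp block over the bench, never lifting or tipping it, from its parking outline into the outline with the cross next to the rail, centred and squared up to that outline. Leave the other things on the bench where they are.

Things in the scene. Friction and masses are not known exactly. Their poses are not given: they have to be found in the camera images.
- rack: Fixed grey rack, plate 92 x 240 x 10 mm, origin at the centre of its underside. Four aluminium 90 degree V-grooves run along its x, 92 mm long, at y = +90, +30, -30, -90 mm, open at -x, closed by one stop wall at +x (face at x = +46 mm, 56 mm high). Groove bottom line 16 mm, rims 28 mm above the bench, 12 mm to either side; walls 6 mm thick. A tube's axis lies 35.8 mm above the bench.
- groove0 (a point): Groove 0 (the one at +y): the point where a tube's origin (middle of its glass) lies when the tube is fully home, 50 mm from the stop face towards the open end, 35.8 mm above the bench; axes as the rack's.
- groove1 (a point): Groove 1 (next towards -y): the point where a tube's origin (middle of its glass) lies when the tube is fully home, 50 mm from the stop face towards the open end, 35.8 mm above the bench; axes as the rack's.
- groove2 (a point): Groove 2 (next towards -y): the point where a tube's origin (middle of its glass) lies when the tube is fully home, 50 mm from the stop face towards the open end, 35.8 mm above the bench; axes as the rack's.
- groove3 (a point): Groove 3 (next towards -y): the point where a tube's origin (middle of its glass) lies when the tube is fully home, 50 mm from the stop face towards the open end, 35.8 mm above the bench; axes as the rack's.
- tube0: Specimen tube, one of 3 or 4 alike (absent: None), 70 g, lying: glass cylinder 28 mm in diameter, 100 mm long, flat end; white hexagonal cap 26 mm long, 28 mm across flats. Origin on the axis, middle of the glass, 14 mm above the bench when lying. +x: along the axis to the flat glass end (x = 50 mm); cap's outer end at x = -76 mm. In a groove the cap overhangs the open end. It may roll.
- tube1: Specimen tube, one of 3 or 4 alike (absent: None), 70 g, lying: glass cylinder 28 mm in diameter, 100 mm long, flat end; white hexagonal cap 26 mm long, 28 mm across flats. Origin on the axis, middle of the glass, 14 mm above the bench when lying. +x: along the axis to the flat glass end (x = 50 mm); cap's outer end at x = -76 mm. In a groove the cap overhangs the open end. It may roll.
- tube2: Specimen tube, one of 3 or 4 alike (absent: None), 70 g, lying: glass cylinder 28 mm in diameter, 100 mm long, flat end; white hexagonal cap 26 mm long, 28 mm across flats. Origin on the axis, middle of the glass, 14 mm above the bench when lying. +x: along the axis to the flat glass end (x = 50 mm); cap's outer end at x = -76 mm. In a groove the cap overhangs the open end. It may roll.
- tube3: Specimen tube, one of 3 or 4 alike (absent: None), 70 g, lying: glass cylinder 28 mm in diameter, 100 mm long, flat end; white hexagonal cap 26 mm long, 28 mm across flats. Origin on the axis, middle of the glass, 14 mm above the bench when lying. +x: along the axis to the flat glass end (x = 50 mm); cap's outer end at x = -76 mm. In a groove the cap overhangs the open end. It may roll.
- rail: Fixed steel rail: horizontal bar 12 mm in diameter, 210 mm long along the rail's x, bar axis 124 mm above the bench, on two 12 mm posts at x = +-100 mm. Origin on the bench below the middle of the bar. The lamp side is its -y side. Position and yaw vary.
- rail_mid (a point): Middle of the bar, on its axis (124 mm above the bench); axes as the rail's.
- diffuser: Loose white saddle, 120 g: rigid sheet bent to an upside-down U, standing on its flap edges, 110 mm long (x), 44 mm wide (y), 100 mm high, sheet 4 mm thick; 36 mm clear between the flaps, 96 mm clear height, open at both x ends and below. Origin: centre of its underside. Can be held across its width near the top. On the rail its length runs along the bar.
- diffuser_ridge (a point): Underside of the saddle's top sheet, at its centre (96 mm above the saddle's origin): it rests on top of the bar, 6 mm above the bar's axis, when hung.
- lamp: Loose LED lamp block, about 0.8 kg, grey, 100 x 100 x 45 mm, white lit face on its +y side, with a black grip rib on top: 22 mm thick (x), 70 mm long (y), from 45 to 85 mm above the bench, centred. Origin: centre of its underside. Slides on the bench.
- view_mark: White square outline painted on the bench (130 mm outside, 118 mm inside) with a small cross in its middle, on the -y side of the rail: the lamp's viewing place. Origin: centre, axes along its sides (parallel to the rail's); the lamp goes there with its y along the mark's y, lit face to the rail.
- park_mark: The same white outline without a cross, farther from the rail: where the lamp is parked at the start. Origin: centre.
- petri: Bystander: closed flat glass dish 90 mm wide, 16 mm high.
- slidebox: Bystander: cardboard box 85 x 60 x 35 mm.
- jar: Bystander: glass jar with metal lid 68 mm wide, 80 mm high.
Things that resemble listed ones, but are neither listed nor needed, are in the scene too. What is shaped like the diffuser but yellow is not meant.

How it is judged:
By the outcome, as a careful person would: the job done as asked, in the order asked, and still so for the second after the job is handed in, with the robot touching nothing.
Of tube0, tube1, tube2, tube3 only 3 to 4 are there at a start; the rules pass over those that are not, and their reading is None.
At some moment in a run one of lamp, tube0, tube1, tube2, tube3 may be knocked a few centimetres aside while the robot is not near it.
It also fails if it takes over 210 s, if anything falls off the work surface, if the arm or the gripper's body presses on something with over 40 N, if the wrist force passes 120 N, or if a joint passes its speed limit or range.

## Working session

There is one attempt and no reset: what is moved stays moved. The work goes in short steps, Python scripts to look and compute and a tool call to move; the robot and the scene stay as the last step left them, time stands still between calls to the robot, and variables do not carry over. Pictures are saved under pics/ and viewed, about 12 in all and at most 16, crops included, and the job is handed in when it is done.

Besides the shell and the picture viewer there is one more tool, called after "Emit:" in YAML: its name, and indented under it one key for each argument. carry_out: Moves the arm, as the interface text tells. Its arguments: {"type":"object","properties":{"motion":{"type":"array","items":{"type":"array"}},"grip":{"type":"number"},"squeeze":{"type":"number"}},"required":["motion"]}

```bash
ls; mkdir -p pics; cat > h.py <<'E'
import numpy as np, cv2, sys
sys.path.insert(0,'.')
from bench import get_state, eyes, ticket
def shot(n,name=None):
    d=eyes.get_image(n); 
    if name: cv2.imwrite(f'pics/{name}.png',d['pixels'])
    return d
def ray(d,uv):
    uv=np.asarray(uv,float).reshape(-1,1,2)
    K=np.array(d['mtx'],float);D=np.array(d['dist_coeffs'],float);T=np.array(d['extrinsics'],float)
    n=cv2.undistortPoints(uv,K,D)[:,0]
    v=np.c_[n,np.ones(len(n))]@T[:3,:3].T
    return T[:3,3],v
def onplane(d,uv,z):
    o,v=ray(d,uv); return o+v*((z-o[2])/v[:,2])[:,None]
def proj(d,P):
    T=np.linalg.inv(np.array(d['extrinsics'],float))
    p,_=cv2.projectPoints(np.asarray(P,float).reshape(-1,1,3),cv2.Rodrigues(T[:3,:3])[0],T[:3,3],np.array(d['mtx'],float),np.array(d['dist_coeffs'],float))
    return p[:,0]
E
python3 - <<'E'
from h import *
s=get_state();print(s)
a=shot('scene');b=shot('top')
for n,d in(('scene',a),('top',b)):
    cv2.imwrite(f'pics/{n}0.png',cv2.resize(d['pixels'],(800,600),interpolation=cv2.INTER_CUBIC));cv2.imwrite(f'pics/{n}0raw.png',d['pixels'])
    print(n,np.round(d['extrinsics'],3),np.round(d['mtx'],1),d['dist_coeffs'])
E
```

```text
pics
{'time': 0.0, 'joint_positions': array([ 1.35313342,  0.32181181, -0.07011184,  1.45164031,  0.02260485,
        1.37080774, -0.05688946]), 'qd': array([-1.23831341e-03, -1.44595348e-05, -2.67752901e-04, -2.30305642e-03,
        1.74324058e-04, -2.06134874e-04,  1.25473951e-04]), 'joint_torque': array([-3.20541330e-04, -4.91287959e+01, -4.04500030e-01, -3.12523377e+01,
       -6.39862963e-02,  4.37174260e-02,  1.90245300e-04]), 'position': array([ 0.1491425 , -0.63210097,  0.22148641]), 'tool_rot': array([-2.46259959e+00,  1.94893413e+00,  2.40276449e-03]), 'ft_force': array([ 0.02580643,  0.32042802, -0.00514993]), 'torque': array([-0.03454133, -0.01872083,  0.00952265]), 'grip_width': 1.0006123607809476}
scene [[ 0.547  0.577 -0.607  1.159]
 [ 0.837 -0.362  0.411 -0.428]
 [ 0.017 -0.732 -0.681  0.893]
 [ 0.     0.     0.     1.   ]] [[385.4   0.  281.8]
 [  0.  385.4 211.3]
 [  0.    0.    1. ]] [0.01189597 0.         0.         0.         0.        ]
top [[ 0.025 -0.98   0.196  0.192]
 [-1.    -0.024  0.012  0.059]
 [-0.007 -0.197 -0.98   1.369]
 [ 0.     0.     0.     1.   ]] [[405.6   0.  283.2]
 [  0.  405.6 210.9]
 [  0.    0.    1. ]] [0.03818896 0.         0.         0.         0.        ]
```

View pics/top0.png

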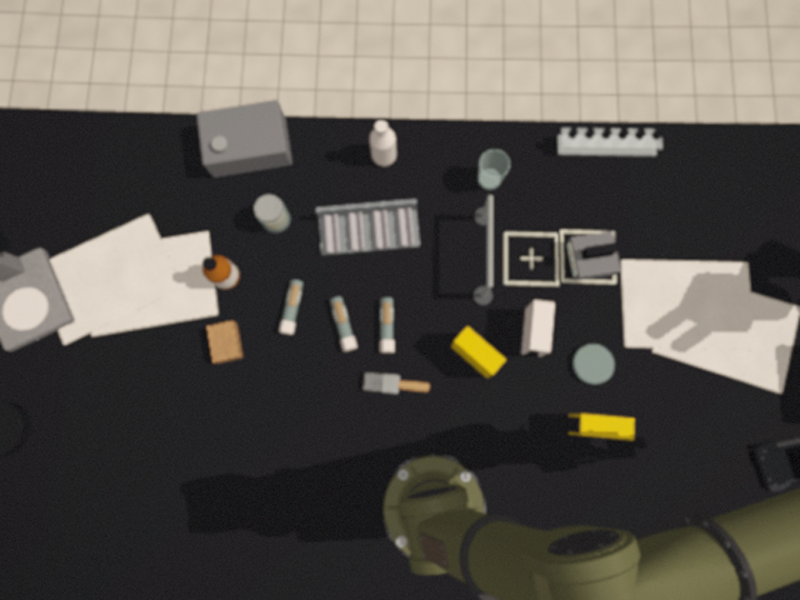

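View pics/scene0.png

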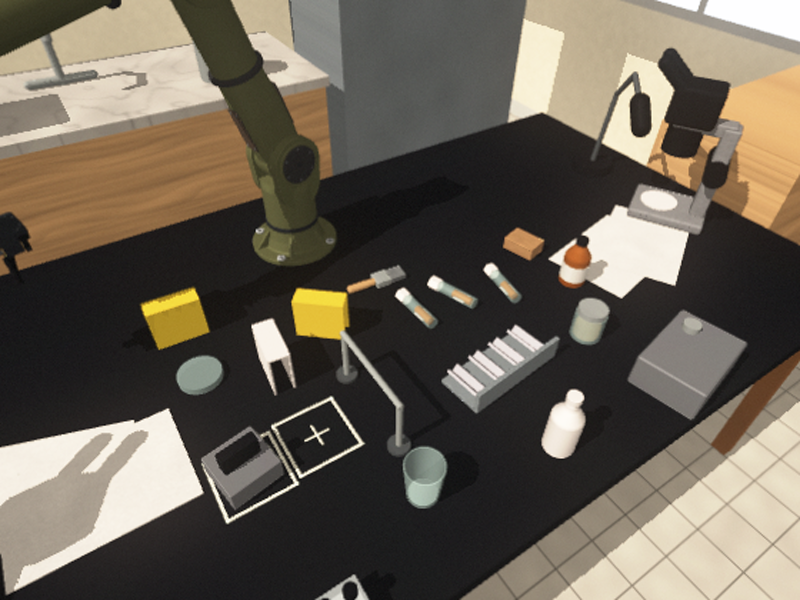

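Three tubes are visible, with their caps towards the robot at top px (289,327), (349,343) and (388,346). The rack is at (369,228) and the rail at (490,250). The view mark with the cross is at (531,258) and the lamp at (593,257). Three saddles: white (538,327) against yellow (479,352) and (605,427). The white one fits. I'll confirm it in an enlarged composite.

```bash
python3 - <<'E'
from h import *
t=cv2.imread('pics/top0raw.png');s=cv2.imread('pics/scene0raw.png')
a=cv2.resize(t[125:260,185:440],(800,424),interpolation=cv2.INTER_CUBIC)
cv2.imwrite('pics/c1.png',a)
b=cv2.resize(s[180:370,100:400],(800,507),interpolation=cv2.INTER_CUBIC)
cv2.imwrite('pics/c2.png',b)
E
```

```text
(no output)
```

View pics/c1.png

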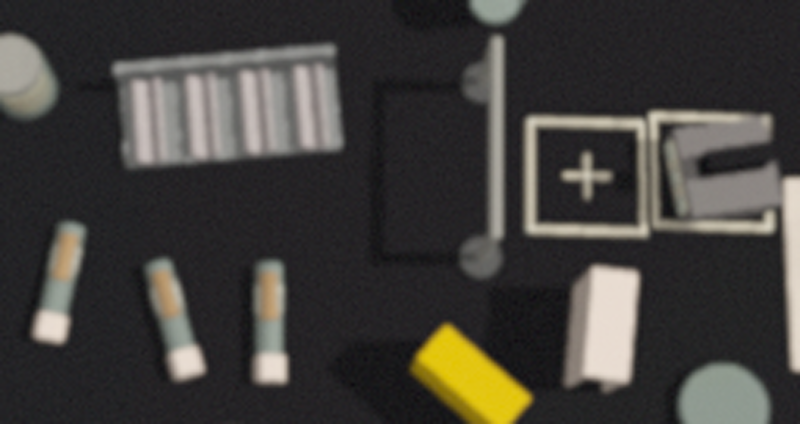

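View pics/c2.png

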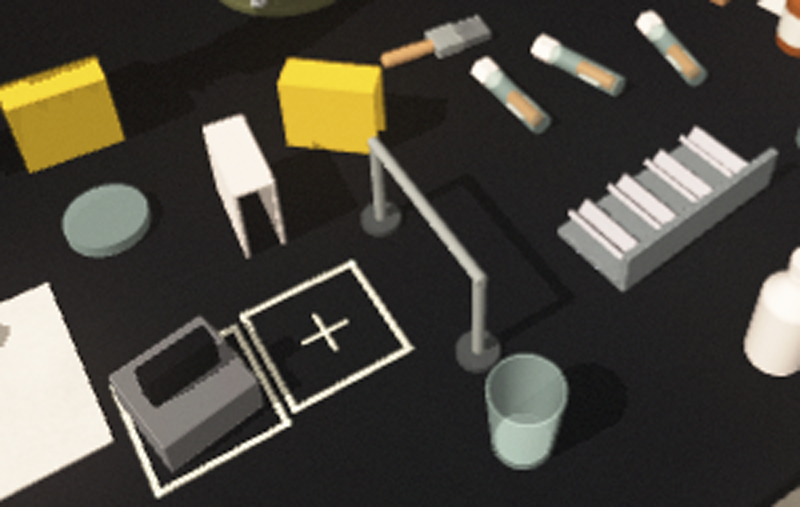

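```bash
cat >> h.py <<'E'
C1=lambda p:np.array(p,float)*255/800+[185,125]
C2=lambda p:np.array(p,float)*300/800+[100,180]
def rect(mask,n=0):
    c,_=cv2.findContours(mask.astype(np.uint8),cv2.RETR_EXTERNAL,cv2.CHAIN_APPROX_NONE)
    return sorted(c,key=cv2.contourArea,reverse=True)
def tubes(d,box):
    """tube axes in top or scene view: cap (white) and glass blob centroids on z=.014"""
    x0,y0,x1,y1=box; im=d['pixels'][y0:y1,x0:x1].astype(int); g=im.max(2)
    k=cv2.findContours((g>75).astype(np.uint8),cv2.RETR_EXTERNAL,cv2.CHAIN_APPROX_NONE)[0]; out=[]
    for c in k:
        if cv2.contourArea(c)<90: continue
        m=np.zeros(g.shape,np.uint8); cv2.drawContours(m,[c],-1,1,-1)
        pts=np.argwhere(m)[:,::-1]+[x0,y0]
        P=onplane(d,pts,.014)[:,:2]
        cap=(im.min(2)>150)&(m>0)
        cp=onplane(d,np.argwhere(cap)[:,::-1]+[x0,y0],.016)[:,:2].mean(0) if cap.sum()>5 else np.nan
        mu=P.mean(0); w,v=np.linalg.eigh(np.cov((P-mu).T)); a=v[:,1]; a*=np.sign(a@(mu-cp)) if cap.sum()>5 else 1
        e=(P-mu)@a; L=e.max()-e.min()
        org=mu+a*((e.max()+e.min())/2+.013)
        out.append((org.round(4),cp,round(float(np.arctan2(a[1],a[0])),3),round(L,4),len(P)))
    return out
E
python3 - <<'E'
from h import *
t=shot('top');s=shot('scene')
print('tubes top');[print(o) for o in tubes(t,(190,190,285,252))]
print('tubes scene');[print(o) for o in tubes(s,(272,180,370,232))]
r=lambda x:np.round(x,4).tolist()
print('bar top',r(onplane(t,C1([(497,37),(496,238)]),.13)));print('bar sc',r(onplane(s,C2([(373,143),(482,278)]),.128)))
print('diff top-view z.1',r(onplane(t,C1([(593,264),(640,270),(630,384),(583,374)]),.1)))
print('diff sc z.1',r(onplane(s,C2([(203,127),(243,116),(276,182),(238,196)]),.1)))
print('rack top: stop ends z56',r(onplane(t,C1([(114,66),(335,46)]),.056)),'plate edge z10',r(onplane(t,C1([(128,167),(343,150)]),.01)))
print('rack sc: stop top',r(onplane(s,C2([(624,262),(776,150)]),.056)), 'bottom outer',r(onplane(s,C2([(625,290),(777,180)]),0)))
print('rims sc near',r(onplane(s,C2([(605,255),(645,228),(683,200),(722,173)]),.028)))
# view mark
g=t['pixels'].min(2)
x0,y0=349,158; m=(g[y0:203,x0:392]>90)
print('mark corners top',r(onplane(t,C1([(524,115),(647,120),(650,237),(526,235)]),0)),'cross',r(onplane(t,C1([(587,176)]),0)))
print('mark corners sc',r(onplane(s,C2([(241,316),(352,262),(413,348),(293,411)]),0)),'cross',r(onplane(s,C2([(325,332)]),0)))
print('lamp sc top z45',r(onplane(s,C2([(110,381),(173,448),(263,388)]),.045)),'rib top z85',r(onplane(s,C2([(135,375),(204,318),(221,338),(150,393)]),.085)))
E
```

```text
tubes top
(array([0.4191, 0.1169]), array([0.37189285, 0.11248995]), 0.032, np.float64(0.1336), 397)
(array([0.4201, 0.2246]), array([0.37102164, 0.20612853]), 0.317, np.float64(0.1372), 402)
(array([0.4583, 0.3433]), array([0.40785436, 0.34851541]), -0.144, np.float64(0.1368), 408)
tubes scene
(array([0.4179, 0.1175]), array([0.37615698, 0.1134656 ]), 0.016, np.float64(0.1488), 314)
(array([0.417, 0.225]), array([0.37981963, 0.20963787]), 0.289, np.float64(0.1407), 318)
(array([0.455 , 0.3447]), array([0.41108487, 0.34895886]), -0.183, np.float64(0.1523), 281)
bar top [[0.6888, -0.1136, 0.13], [0.477, -0.1121, 0.13]]
bar sc [[0.4912, -0.1132, 0.128], [0.693, -0.111, 0.128]]
diff top-view z.1 [[0.4591, -0.2143, 0.1], [0.454, -0.2615, 0.1], [0.338, -0.2485, 0.1], [0.3468, -0.2022, 0.1]]
diff sc z.1 [[0.3484, -0.2445, 0.1], [0.3555, -0.2015, 0.1], [0.4624, -0.2117, 0.1], [0.4592, -0.2519, 0.1]]
rack top: stop ends z56 [[0.6757, 0.2919, 0.056], [0.7043, 0.0522, 0.056]] plate edge z10 [[0.5755, 0.2782, 0.01], [0.6007, 0.0405, 0.01]]
rack sc: stop top [[0.7096, 0.0508, 0.056], [0.6793, 0.294, 0.056]] bottom outer [[0.7087, 0.0607, -0.0], [0.6827, 0.3085, -0.0]]
rims sc near [[0.6767, 0.0556, 0.028], [0.6713, 0.1145, 0.028], [0.6632, 0.1756, 0.028], [0.6564, 0.24, 0.028]]
mark corners top [[0.649, -0.1617, 0.0], [0.6461, -0.2987, 0.0], [0.5119, -0.2986, 0.0], [0.511, -0.163, 0.0]] cross [[0.5798, -0.2309, 0.0]]
mark corners sc [[0.5224, -0.2912, 0.0], [0.5226, -0.1641, 0.0], [0.6494, -0.1625, 0.0], [0.6475, -0.2925, 0.0]] cross [[0.5856, -0.2278, 0.0]]
lamp sc top z45 [[0.5555, -0.4268, 0.045], [0.649, -0.4021, 0.045], [0.6376, -0.3124, 0.045]] rib top z85 [[0.59, -0.4067, 0.085], [0.5668, -0.3337, 0.085], [0.5952, -0.3289, 0.085], [0.614, -0.4017, 0.085]]
```

The crops show an unlidded white U standing at scene crop (240,160), with the yellow ones at (60,110) and (330,105). The white one is the diffuser. The tubes' glass ends point away from the robot, and the rack stop is on the far side. The lamp is slightly yawed in the outline without a cross. First I'll move above the diffuser.

Emit:
carry_out:
  motion:
    - [[0.05,0.08,0],-0.1]
    - [[0.1,0.16,0],-0.2]
    - [[0.15,0.24,0],-0.323]
    - [[0.2,0.32,0],-0.323]
    - [[0.255,0.403,0],-0.323]
    - [[0.255,0.403,0],-0.323]
    - [[0.255,0.403,0],-0.323]
    - [[0.255,0.403,0],-0.323]
    - [[0.255,0.403,0],-0.323]
    - [[0.255,0.403,0],-0.323]
    - [[0.255,0.403,0],-0.323]
    - [[0.255,0.403,0],-0.323]
    - [[0.255,0.403,0],-0.323]
    - [[0.255,0.403,-0.04],-0.323]
    - [[0.255,0.403,-0.07],-0.323]
    - [[0.255,0.403,-0.09],-0.323]
    - [[0.255,0.403,-0.09],-0.323]
    - [[0.255,0.403,-0.09],-0.323]
  grip: -0.5

```text
time: 2.0
position: [0.4039, -0.2307, 0.1329]
tool_rot: [2.116, -2.323, -0.0]
ft_force: [0.0, -1.0, -0.1]
grip_width: 0.748
```

```bash
python3 - <<'E'
from h import *
s=get_state();print(s['position'],s['tool_rot'],s['ft_force'])
a=shot('scene','s1');b=shot('top','t1')
x=cv2.resize(a['pixels'][190:310,150:300],(500,400),interpolation=cv2.INTER_CUBIC)
y=cv2.resize(b['pixels'][180:260,320:420],(300,240),interpolation=cv2.INTER_CUBIC)
y=cv2.copyMakeBorder(y,0,160,0,0,0)
print(proj(a,s['position']),proj(b,s['position']))
cv2.imwrite('pics/v5.png',np.hstack([x,y]))
E
```

```text
[ 0.40392477 -0.23065783  0.13290173] [ 2.11550551e+00 -2.32250217e+00 -3.67983700e-04] [ 0.02304248 -1.02193664 -0.05795568]
[[186.62846333 229.47209047]] [[381.9965693  224.70024706]]
```

View pics/v5.png

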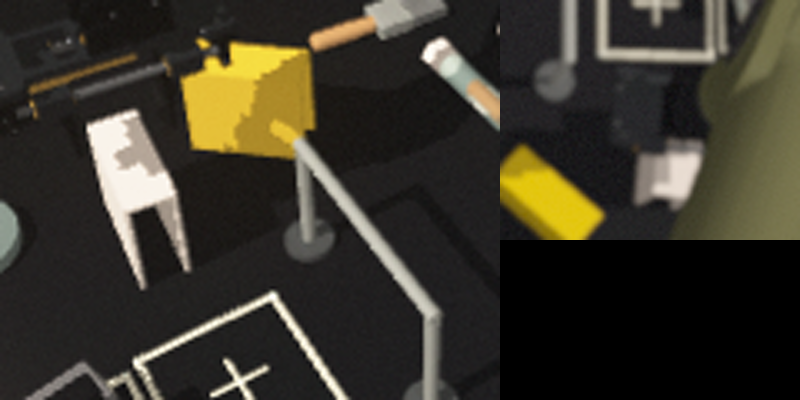

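The TCP projects onto the saddle's top at crop (122,131), but no fingers are drawn there. I need the wider picture.

```bash
python3 - <<'E'
from h import *
a=cv2.imread('pics/s1.png')
cv2.imwrite('pics/v6.png',cv2.resize(a[0:300,40:440],(800,600),interpolation=cv2.INTER_CUBIC))
E
```

```text
(no output)
```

View pics/v6.png

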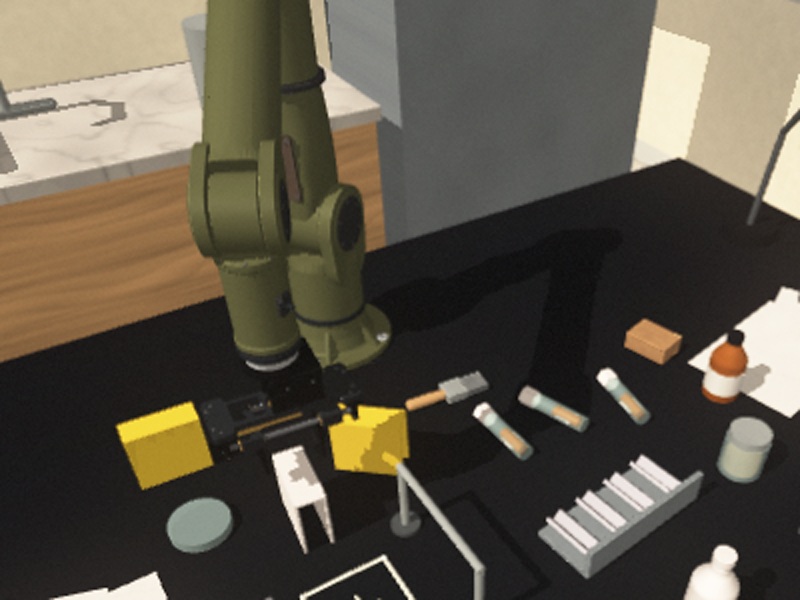

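The gripper straddles the saddle: its body is above, and the dark fingers sit against the dark bench. I'll descend and grip.

Emit:
carry_out:
  motion:
    - [[0,0.001,-0.02],0]
    - [[0,0.001,-0.04],0]
    - [[0,0.001,-0.055],0]
    - [[0,0.001,-0.066],0]
    - [[0,0.001,-0.068],0]
    - [[0,0.001,-0.068],0]

```text
time: 2.7
position: [0.4047, -0.2289, 0.0652]
tool_rot: [-2.118, 2.32, -0.001]
ft_force: [-0.6, 0.0, 0.4]
grip_width: 0.747
```

Emit:
carry_out:
  motion:
    - [[0,0,0],0]
    - [[0,0,0],0]
    - [[0,0,0],0]
    - [[0,0,0],0]
    - [[0,0,0],0]
    - [[0,0,0],0]
    - [[0,0,0],0]
    - [[0,0,0],0]
  grip: 1
  squeeze: 25

```text
time: 3.5
position: [0.4046, -0.2289, 0.065]
tool_rot: [2.118, -2.32, 0.001]
ft_force: [-0.5, 0.4, 4.2]
grip_width: 0.506
```

Emit:
carry_out:
  motion:
    - [[0,0,0.02],0]
    - [[0,0,0.06],0]
    - [[0,0,0.1],0]
    - [[0,0,0.15],0]
    - [[0,0,0.155],0]
    - [[0,0,0.155],0]
    - [[0.03,0.02,0.155],0.03]
    - [[0.07,0.045,0.155],0.06]
    - [[0.11,0.07,0.155],0.09]
    - [[0.15,0.095,0.155],0.09]
    - [[0.175,0.11,0.155],0.09]
    - [[0.183,0.1165,0.155],0.09]
    - [[0.183,0.1165,0.155],0.09]
    - [[0.183,0.1165,0.155],0.09]
    - [[0.183,0.1165,0.155],0.09]

```text
time: 5.0
position: [0.5859, -0.114, 0.2191]
tool_rot: [2.216, -2.224, -0.0]
ft_force: [0.1, -0.2, -1.3]
grip_width: 0.503
```

```bash
python3 - <<'E'
from h import *
s=get_state();print(s['position'],s['tool_rot'],s['ft_force'],s['grip_width'])
a=shot('scene','s2');b=shot('top','t2')
x=cv2.resize(a['pixels'][140:320,190:340],(500,600),interpolation=cv2.INTER_CUBIC)
y=cv2.resize(b['pixels'][120:220,310:385],(300,400),interpolation=cv2.INTER_CUBIC)
y=cv2.copyMakeBorder(y,0,200,0,0,0)
cv2.imwrite('pics/v7.png',np.hstack([x,y]))
print('tubes top');[print(o) for o in tubes(b,(190,190,285,252))]
E
```

```text
[ 0.58586073 -0.11397637  0.2191226 ] [ 2.21592211e+00 -2.22409110e+00 -3.11195784e-04] [ 0.08911079 -0.18056823 -1.27063069] 0.5030905604980416
tubes top
(array([0.4191, 0.1171]), array([0.37240012, 0.112573  ]), 0.032, np.float64(0.1336), 401)
(array([0.4202, 0.2245]), array([0.36922127, 0.20576803]), 0.314, np.float64(0.1372), 402)
(array([0.4583, 0.3432]), array([0.40777466, 0.34876733]), -0.144, np.float64(0.1368), 407)
```

View pics/v7.png

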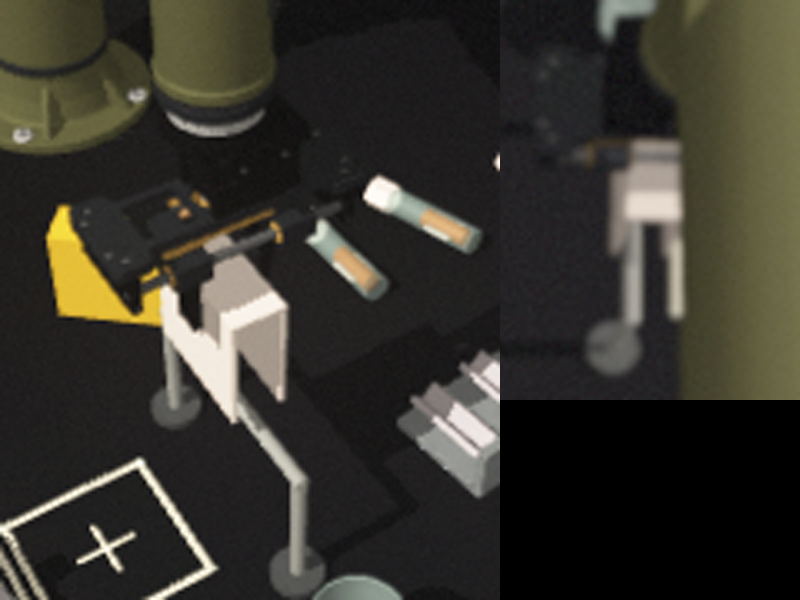

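```bash
python3 - <<'E'
from h import *
import json
a=shot('scene');b=shot('top')
S=lambda p:(np.array(p,float)+.5)*150/500-.5+[190,140]
T=lambda p:(np.array(p,float)+.5)/4-.5+[310,120]
r=lambda x:np.round(x,4).tolist()
print('flap bottoms sc',r(onplane(a,S([(234,421),(283,401)]),.154)))
print('bar end sc(axis)',r(onplane(a,S([(303,477)]),.128)),'bar mid px',r(onplane(a,S([(262,425),(280,450)]),.13)))
print('flaps sc top near corners z.254',r(onplane(a,S([(222,330),(288,303)]),.254)))
print('bar top',r(onplane(b,T([(633,240),(634,300)]),.13)))
print('flap top-view bottoms',r(onplane(b,T([(612,255),(683,318)]),.154)))
g=b['pixels'][178:204,455-0 if 0 else 330:362].max(2)
print(g[::3])
E
```

```text
flap bottoms sc [[0.6358, -0.1351, 0.154], [0.639, -0.0946, 0.154]]
bar end sc(axis) [[0.689, -0.109, 0.128]] bar mid px [[0.6334, -0.1097, 0.13], [0.6606, -0.1108, 0.13]]
flaps sc top near corners z.254 [[0.6347, -0.1414, 0.254], [0.637, -0.0898, 0.254]]
bar top [[0.5542, -0.501, 0.13], [0.5059, -0.4988, 0.13]]
flap top-view bottoms [[0.5349, -0.4736, 0.154], [0.4865, -0.5236, 0.154]]
[[ 35  35  39  38  35  36  51  88 121 136 135 126 128 147 146 105  50  36
   40  50  86 119 134 134 116  84  67  63  67  66  70  70]
 [ 41  37  39  34  41  35  54  91 120 120 103 109 136 159 153 106  51  35
   34  54  94 127 147 164 162 121  70  62  69  68  69  70]
 [ 38  36  35  38  37  38  36  51  56  56  74 108 146 166 156 107  48  36
   37  44  59  90 135 180 188 145  79  63  66  68  68  68]
 [ 37  35  41  34  42  35  37  34  38  47  76 120 152 170 156 107  48  36
   37  37  37  68 130 180 189 144  79  62  66  68  68  70]
 [ 35  37  40  39  37  34  37  37  37  47  76 119 154 170 157 108  51  37
   38  35  40  66 130 178 187 144  78  64  67  67  67  69]
 [ 37  38  34  37  38  39  39  37  35  44  78 121 153 171 157 108  51  35
   36  38  40  68 130 180 188 145  78  63  66  69  70  69]
 [ 39  41  35  36  36  37  36  34  39  44  78 122 155 171 156 109  54  35
   37  36  40  68 129 181 188 143  79  64  66  67  70  71]
 [ 38  37  37  33  39  41  44  48  49  60  87 122 152 163 150 101  51  35
   36  37  41  45  75 102 109  84  64  63  64  70  69  68]
 [ 32  38  54  72  86  97  96  98  97  96  98 102 104  89  62  41  34  38
   38  34  38  36  36  37  45  55  61  64  66  67  69  69]]
```

Both views put the saddle's middle about 4.5 mm to the -y side of the bar, so I'll shift it and lower.

Emit:
carry_out:
  motion:
    - [[0.001,0.004,0],0]
    - [[0.001,0.0045,0],0]
    - [[0.001,0.0045,-0.02],0]
    - [[0.001,0.0045,-0.045],0]
    - [[0.001,0.0045,-0.07],0]
    - [[0.001,0.0045,-0.09],0]
    - [[0.001,0.0045,-0.105],0]
    - [[0.001,0.0045,-0.113],0]
    - [[0.001,0.0045,-0.116],0]
    - [[0.001,0.0045,-0.117],0]
    - [[0.001,0.0045,-0.117],0]

```text
time: 6.3
position: [0.589, -0.1077, 0.1034]
tool_rot: [-2.22, 2.222, -0.002]
ft_force: [-0.1, -0.0, -1.7]
grip_width: 0.503
```

Emit:
carry_out:
  motion:
    - [[0,-0.002,0],0]
    - [[0,-0.002,-0.002],0]
    - [[0,-0.002,-0.003],0]
    - [[0,-0.002,-0.003],0]

```text
time: 6.7
position: [0.5882, -0.1097, 0.0995]
tool_rot: [2.22, -2.223, -0.0]
ft_force: [-0.2, -0.7, -1.0]
grip_width: 0.505
```

Emit:
carry_out:
  motion:
    - [[0,0,-0.001],0]
    - [[0,0,-0.002],0]
    - [[0,0,-0.002],0]

```text
time: 7.0
position: [0.5884, -0.1097, 0.0987]
tool_rot: [2.22, -2.223, 0.001]
ft_force: [-2.9, 0.8, 4.2]
grip_width: 0.507
```

Contact with the bar. I'll open and go straight up.

Emit:
carry_out:
  motion:
    - [[0,0,0],0]
    - [[0,0,0],0]
    - [[0,0,0],0]
    - [[0,0,0],0]
    - [[0,0,0],0]
    - [[0,0,0.02],0]
    - [[0,0,0.06],0]
    - [[0,0,0.1],0]
    - [[0,0,0.15],0]
    - [[0,0,0.15],0]
  grip: -0.4

```text
time: 8.0
position: [0.5922, -0.1096, 0.2555]
tool_rot: [-2.215, 2.218, -0.017]
ft_force: [0.9, -0.1, -0.3]
grip_width: 0.697
```

Emit:
carry_out:
  motion:
    - [[0,0.05,0],-0.05]
    - [[0,0.1,0],-0.1]
    - [[0,0.15,0],-0.15]
    - [[-0.02,0.2,0],-0.16]
    - [[-0.04,0.25,0],-0.16]
    - [[-0.07,0.3,0],-0.16]
    - [[-0.1,0.35,0],-0.16]
    - [[-0.12,0.4,0],-0.16]
    - [[-0.14,0.454,0],-0.16]
    - [[-0.14,0.454,0],-0.16]
    - [[-0.14,0.454,0],-0.16]
    - [[-0.14,0.454,0],-0.16]

```text
time: 9.2
position: [0.4476, 0.3451, 0.2472]
tool_rot: [2.038, -2.39, 0.0]
ft_force: [0.5, -0.8, 0.5]
grip_width: 0.701
```

```bash
python3 - <<'E'
from h import *
s=get_state();print(s['time'],s['position'],s['tool_rot'],s['ft_force'],s['grip_width'])
a=shot('scene','s3');b=shot('top','t3')
x=cv2.resize(a['pixels'][130:330,150:400],(800,600) if 0 else (625,500),interpolation=cv2.INTER_CUBIC)
y=cv2.resize(b['pixels'][130:220,330:370],(175,394),interpolation=cv2.INTER_CUBIC)
y=cv2.copyMakeBorder(y,0,106,0,0,0)
cv2.imwrite('pics/v8.png',np.hstack([x,y]))
print('tubes sc');[print(o) for o in tubes(a,(272,180,370,232))]
E
```

```text
9.2 [0.44764109 0.34505386 0.24719309] [ 2.03816280e+00 -2.39005026e+00  1.74899691e-04] [ 0.45182799 -0.80016633  0.54306793] 0.7013484069493313
tubes sc
(array([0.4179, 0.1174]), array([0.37615698, 0.1134656 ]), 0.014, np.float64(0.1488), 315)
(array([0.417 , 0.2249]), array([0.38043189, 0.20980516]), 0.28, np.float64(0.141), 317)
(array([0.455 , 0.3447]), array([0.41190758, 0.34871668]), -0.183, np.float64(0.1523), 281)
```

View pics/v8.png

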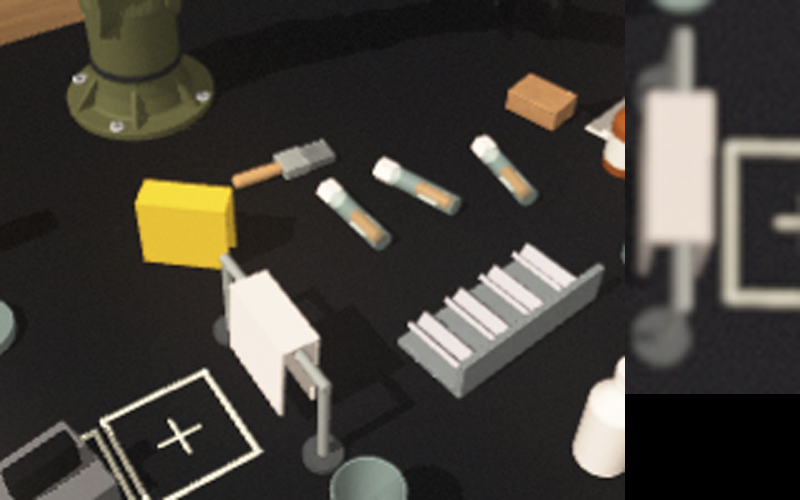

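The saddle hangs on the bar near its middle. Tubes are unchanged. I'll descend onto tube C.

Emit:
carry_out:
  motion:
    - [[0,0,-0.05],0]
    - [[0,0,-0.1],0]
    - [[0,0,-0.15],0]
    - [[0,0,-0.19],0]
    - [[0,0,-0.22],0]
    - [[0,0,-0.235],0]
    - [[0,0,-0.24],0]
    - [[0,0,-0.241],0]
    - [[0,0,-0.241],0]

```text
time: 10.2
position: [0.4494, 0.3443, 0.0075]
tool_rot: [-2.033, 2.393, -0.001]
ft_force: [-0.2, 0.4, 0.3]
grip_width: 0.698
```

Emit:
carry_out:
  motion:
    - [[0,0,0],0]
    - [[0,0,0],0]
    - [[0,0,0],0]
    - [[0,0,0],0]
    - [[0,0,0],0]
    - [[0,0,0],0]
    - [[0,0,0],0]
    - [[0,0,0],0]
  grip: 1
  squeeze: 20

```text
time: 11.0
position: [0.4484, 0.3444, 0.0067]
tool_rot: [-2.035, 2.393, -0.0]
ft_force: [-0.1, -0.3, 0.6]
grip_width: 0.317
```

Emit:
carry_out:
  motion:
    - [[0,0,0.02],0]
    - [[0,0,0.06],0]
    - [[0,0,0.1],0]
    - [[0,0,0.12],0]
    - [[0.03,-0.02,0.12],0.1]
    - [[0.07,-0.04,0.12],0.2]
    - [[0.11,-0.065,0.12],0.277]
    - [[0.14,-0.085,0.12],0.277]
    - [[0.152,-0.093,0.12],0.277]
    - [[0.152,-0.093,0.12],0.277]
    - [[0.152,-0.093,0.12],0.277]
    - [[0.152,-0.093,0.12],0.277]

```text
time: 12.2
position: [0.5982, 0.2538, 0.1267]
tool_rot: [2.35, -2.085, -0.002]
ft_force: [0.0, 0.1, 0.0]
grip_width: 0.32
```

```bash
python3 - <<'E'
from h import *
s=get_state();print(s['position'],s['tool_rot'],s['ft_force'],s['grip_width'])
a=shot('scene','s4');b=shot('top','t4')
c=np.array([.635,.165]);X=np.array([.993,.118]);Y=np.array([-.118,.993])
def W(p):p=np.array(p,float);return np.r_[c+X*p[0]+Y*p[1],p[2]]
out=[]
for d,(x0,y0,x1,y1),k in((a,(290,165,420,315),4),(b,(205,120,300,210),4)):
    im=cv2.resize(d['pixels'][y0:y1,x0:x1],None,fx=k,fy=k,interpolation=cv2.INTER_CUBIC)
    for y in(.09,.03,-.03,-.09):
        for dy,z,col in((0,.016,(0,0,255)),(.012,.028,(0,255,0)),(-.012,.028,(0,255,0))):
            p=(proj(d,[W((-.046,y+dy,z)),W((.046,y+dy,z))])-[x0,y0]+.5)*k-.5
            for q in p.round().astype(int):cv2.circle(im,tuple(int(v) for v in q),2,col,-1)
    q=(proj(d,s['position'])[0]-[x0,y0]+.5)*k
    cv2.circle(im,tuple(int(v) for v in q),3,(255,0,255),-1)
    out.append(im)
h=max(o.shape[0] for o in out)
o=np.hstack([cv2.copyMakeBorder(o,0,h-o.shape[0],0,0,0) for o in out]);print(o.shape)
cv2.imwrite('pics/v9.png',cv2.resize(o,(800,int(o.shape[0]*800/o.shape[1]))))
E
```

```text
[0.59822194 0.25380771 0.12670692] [ 2.35010222e+00 -2.08475281e+00 -1.90523847e-03] [0.02331715 0.14994888 0.01646802] 0.32023233389438915
(600, 900, 3)
```

View pics/v9.png

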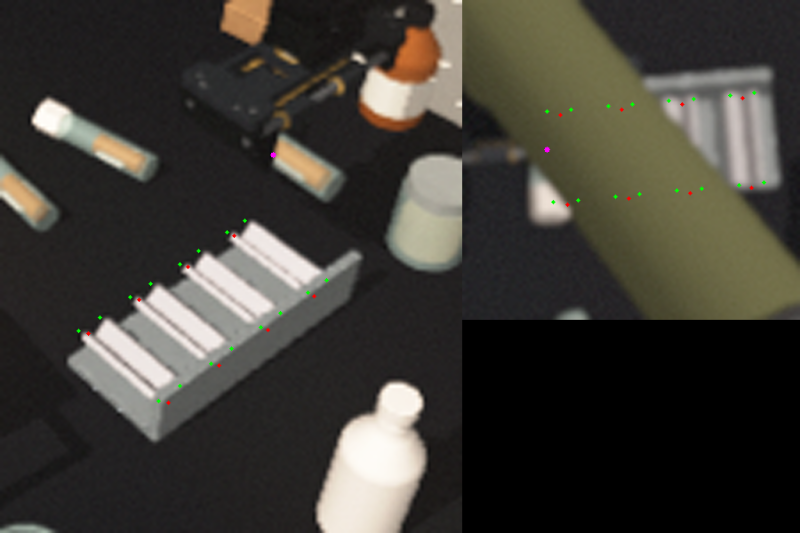

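Red dots, the predicted groove bottoms, fall on the dark groove lines in both views to about 2 mm, so the rack pose (0.635, 0.165, yaw 0.118) is good. I'll lower tube C into groove 0.

Emit:
carry_out:
  motion:
    - [[0,-0.0025,-0.02],0]
    - [[0,-0.0025,-0.05],0]
    - [[0,-0.0025,-0.075],0]
    - [[0,-0.0025,-0.087],0]
    - [[0,-0.0025,-0.092],0]
    - [[0,-0.0025,-0.094],0]
    - [[0,-0.0025,-0.094],0]

```text
time: 13.0
position: [0.6009, 0.2495, 0.0337]
tool_rot: [-2.345, 2.088, -0.001]
ft_force: [0.1, 0.0, -0.1]
grip_width: 0.311
```

Emit:
carry_out:
  motion:
    - [[0,0.002,0],0]
    - [[0,0.002,-0.002],0]
    - [[0,0.002,-0.003],0]
    - [[0,0.002,-0.003],0]

```text
time: 13.4
position: [0.6009, 0.252, 0.0307]
tool_rot: [-2.345, 2.087, -0.001]
ft_force: [-1.1, 1.3, 4.0]
grip_width: 0.316
```

Emit:
carry_out:
  motion:
    - [[0.004,0.0005,0],0]
    - [[0.008,0.001,0],0]
    - [[0.012,0.0014,0],0]
    - [[0.015,0.0018,0],0]
    - [[0.018,0.0021,0],0]
    - [[0.02,0.0024,0],0]
    - [[0.02,0.0024,0],0]
  squeeze: 8

```text
time: 14.1
position: [0.6158, 0.2553, 0.0285]
tool_rot: [2.345, -2.083, -0.01]
ft_force: [-9.4, 2.9, 5.3]
grip_width: 0.314
```

Emit:
carry_out:
  motion:
    - [[-0.004,0,0],0]
    - [[-0.004,0,0],0]
    - [[-0.004,0,0],0]
    - [[-0.004,0,0],0]
    - [[-0.004,0,0.02],0]
    - [[-0.004,0,0.06],0]
    - [[-0.004,0,0.1],0]
    - [[-0.004,0,0.12],0]
    - [[-0.004,0,0.12],0]
  grip: 0

```text
time: 15.0
position: [0.6189, 0.254, 0.154]
tool_rot: [-2.34, 2.086, -0.006]
ft_force: [0.1, -0.3, 0.5]
grip_width: 0.499
```

```bash
python3 - <<'E'
from h import *
s=get_state();print(s['time'],s['position'],s['tool_rot'],s['ft_force'],s['grip_width'])
a=shot('scene','s5');b=shot('top','t5')
[print(o) for o in tubes(b,(190,190,285,252))]
print('sc');[print(o) for o in tubes(a,(272,180,370,232))]
x=cv2.resize(a['pixels'][165:315,290:420],(520,600),interpolation=cv2.INTER_CUBIC)
cv2.imwrite('pics/v10.png',x)
E
```

```text
15.0 [0.61889649 0.25399323 0.15398994] [-2.34049899  2.0859658  -0.00618568] [ 0.14255894 -0.28694271  0.52545625] 0.4992861491059345
(array([0.4029, 0.1216]), array([0.36119288, 0.11370139]), 0.144, np.float64(0.1051), 264)
(array([0.4199, 0.2246]), array([0.37718589, 0.20774048]), 0.316, np.float64(0.1375), 411)
(array([0.5155, 0.1298]), nan, 0.829, np.float64(0.1184), 545)
sc
(array([0.5753, 0.2731]), array([0.55787659, 0.26824036]), 0.127, np.float64(0.0804), 199)
(array([0.4179, 0.1175]), array([0.37615698, 0.1134656 ]), 0.018, np.float64(0.1488), 316)
(array([0.417 , 0.2249]), array([0.37981963, 0.20963787]), 0.284, np.float64(0.1408), 318)
```

View pics/v10.png

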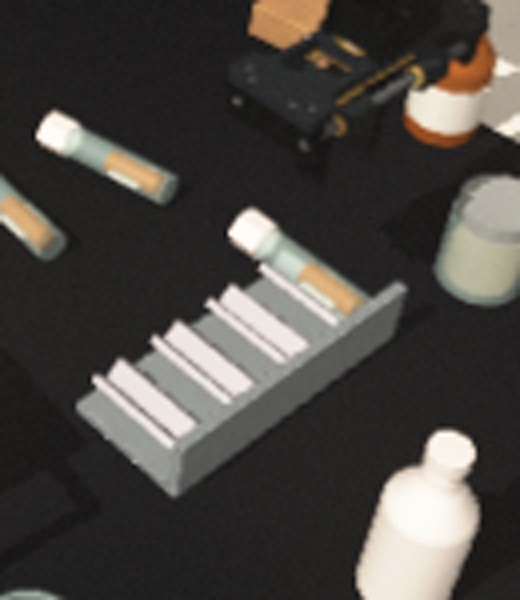

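Tube C lies in groove 0 with its glass end hidden behind the stop wall, which looks fully home. Next is tube B.

Emit:
carry_out:
  motion:
    - [[-0.05,-0.008,0],0.05]
    - [[-0.1,-0.016,0],0.1]
    - [[-0.15,-0.024,0],0.185]
    - [[-0.19,-0.03,0],0.185]
    - [[-0.208,-0.032,0],0.185]
    - [[-0.208,-0.032,0],0.185]
    - [[-0.208,-0.032,0],0.185]
    - [[-0.208,-0.032,-0.04],0.185]
    - [[-0.208,-0.032,-0.08],0.185]
    - [[-0.208,-0.032,-0.1],0.185]
    - [[-0.208,-0.032,-0.1],0.185]
    - [[-0.208,-0.032,-0.1],0.185]
  grip: -0.4

```text
time: 16.3
position: [0.4089, 0.2218, 0.0495]
tool_rot: [-2.529, 1.864, 0.003]
ft_force: [0.2, -0.3, -0.3]
grip_width: 0.701
```

Emit:
carry_out:
  motion:
    - [[0.002,0,-0.02],0]
    - [[0.002,0,-0.035],0]
    - [[0.002,0,-0.042],0]
    - [[0.002,0,-0.043],0]
    - [[0.002,0,-0.043],0]

```text
time: 16.8
position: [0.4106, 0.2215, 0.007]
tool_rot: [-2.529, 1.863, -0.0]
ft_force: [-0.3, 0.7, 0.2]
grip_width: 0.698
```

Emit:
carry_out:
  motion:
    - [[0,0,0],0]
    - [[0,0,0],0]
    - [[0,0,0],0]
    - [[0,0,0],0]
    - [[0,0,0],0]
    - [[0,0,0],0]
    - [[0,0,0],0]
    - [[0,0,0],0]
  grip: 1
  squeeze: 20

```text
time: 17.6
position: [0.4104, 0.2213, 0.0067]
tool_rot: [-2.529, 1.863, -0.0]
ft_force: [-0.3, -0.5, 0.3]
grip_width: 0.317
```

Emit:
carry_out:
  motion:
    - [[0,0,0.02],0]
    - [[0,0,0.06],0]
    - [[0,0,0.1],0]
    - [[0.03,-0.004,0.11],-0.05]
    - [[0.07,-0.01,0.11],-0.1]
    - [[0.11,-0.016,0.11],-0.182]
    - [[0.15,-0.022,0.11],-0.182]
    - [[0.185,-0.027,0.11],-0.182]
    - [[0.198,-0.029,0.11],-0.182]
    - [[0.198,-0.029,0.11],-0.182]
    - [[0.198,-0.029,0.11],-0.182]
    - [[0.198,-0.029,0.08],-0.182]
    - [[0.198,-0.029,0.055],-0.182]
    - [[0.198,-0.029,0.055],-0.182]
    - [[0.198,-0.029,0.055],-0.182]

```text
time: 19.1
position: [0.6073, 0.1928, 0.062]
tool_rot: [2.35, -2.084, -0.001]
ft_force: [-0.3, -0.8, 0.2]
grip_width: 0.316
```

Emit:
carry_out:
  motion:
    - [[0,-0.001,-0.012],0]
    - [[0,-0.001,-0.022],0]
    - [[0,-0.001,-0.028],0]
    - [[0,-0.001,-0.031],0]
    - [[0,-0.001,-0.0315],0]
    - [[0,-0.001,-0.0315],0]

```text
time: 19.7
position: [0.6083, 0.1926, 0.0307]
tool_rot: [-2.349, 2.084, 0.001]
ft_force: [-0.8, 2.7, 2.7]
grip_width: 0.315
```

Emit:
carry_out:
  motion:
    - [[0.004,0.0005,0],0]
    - [[0.008,0.001,0],0]
    - [[0.012,0.0014,0],0]
    - [[0.015,0.0018,0],0]
    - [[0.018,0.0021,0],0]
    - [[0.02,0.0024,0],0]
    - [[0.02,0.0024,0],0]
  squeeze: 8

```text
time: 20.4
position: [0.6237, 0.1954, 0.0287]
tool_rot: [2.347, -2.079, -0.011]
ft_force: [-10.2, 3.2, 4.5]
grip_width: 0.32
```

Emit:
carry_out:
  motion:
    - [[-0.004,0,0],0]
    - [[-0.004,0,0],0]
    - [[-0.004,0,0],0]
    - [[-0.004,0,0],0]
    - [[-0.004,0,0.02],0]
    - [[-0.004,0,0.06],0]
    - [[-0.004,0,0.1],0]
    - [[-0.004,0,0.12],0]
    - [[-0.004,0,0.12],0]
  grip: 0

```text
time: 21.3
position: [0.627, 0.1942, 0.1545]
tool_rot: [-2.344, 2.082, -0.007]
ft_force: [1.1, 1.1, -0.3]
grip_width: 0.501
```

```bash
python3 - <<'E'
from h import *
s=get_state();print(s['time'],s['position'],s['tool_rot'],s['ft_force'],s['grip_width'])
a=shot('scene','s6');b=shot('top','t6')
[print(o) for o in tubes(b,(190,190,285,252))]
print('sc');[print(o) for o in tubes(a,(272,180,370,232))]
E
```

```text
21.3 [0.62702076 0.19424063 0.15451743] [-2.34394827  2.08247475 -0.00740306] [ 1.08375103  1.10801035 -0.26272821] 0.5008195286285864
(array([0.4191, 0.1171]), array([0.37318499, 0.1127707 ]), 0.031, np.float64(0.1335), 402)
sc
(array([0.5769, 0.2741]), array([0.56037697, 0.26678794]), 0.243, np.float64(0.079), 188)
(array([0.4179, 0.1174]), array([0.37615698, 0.1134656 ]), 0.016, np.float64(0.1488), 316)
```

Emit:
carry_out:
  motion:
    - [[-0.05,-0.018,0],-0.05]
    - [[-0.1,-0.036,0],-0.094]
    - [[-0.15,-0.055,0],-0.094]
    - [[-0.19,-0.07,0],-0.094]
    - [[-0.2075,-0.077,0],-0.094]
    - [[-0.2075,-0.077,0],-0.094]
    - [[-0.2075,-0.077,0],-0.094]
    - [[-0.2075,-0.077,-0.04],-0.094]
    - [[-0.2075,-0.077,-0.08],-0.094]
    - [[-0.2075,-0.077,-0.1],-0.094]
    - [[-0.2075,-0.077,-0.1],-0.094]
    - [[-0.2075,-0.077,-0.1],-0.094]
  grip: -0.4

```text
time: 22.6
position: [0.4174, 0.1175, 0.0501]
tool_rot: [-2.249, 2.193, 0.003]
ft_force: [1.1, -0.3, 0.7]
grip_width: 0.705
```

Emit:
carry_out:
  motion:
    - [[0.001,0,-0.02],0]
    - [[0.001,0,-0.035],0]
    - [[0.001,0,-0.042],0]
    - [[0.001,0,-0.0435],0]
    - [[0.001,0,-0.0435],0]

```text
time: 23.1
position: [0.4187, 0.1169, 0.0074]
tool_rot: [-2.248, 2.193, -0.001]
ft_force: [-0.5, -0.4, 0.0]
grip_width: 0.698
```

Emit:
carry_out:
  motion:
    - [[0,0,0],0]
    - [[0,0,0],0]
    - [[0,0,0],0]
    - [[0,0,0],0]
    - [[0,0,0],0]
    - [[0,0,0],0]
    - [[0,0,0],0]
    - [[0,0,0],0]
  grip: 1
  squeeze: 20

```text
time: 23.9
position: [0.4179, 0.1167, 0.0067]
tool_rot: [-2.249, 2.194, -0.0]
ft_force: [0.2, 0.6, 1.0]
grip_width: 0.312
```

Emit:
carry_out:
  motion:
    - [[0,0,0.02],0]
    - [[0,0,0.06],0]
    - [[0,0,0.1],0]
    - [[0.03,0.003,0.11],0.05]
    - [[0.07,0.006,0.11],0.094]
    - [[0.11,0.009,0.11],0.094]
    - [[0.15,0.012,0.11],0.094]
    - [[0.185,0.015,0.11],0.094]
    - [[0.202,0.0165,0.11],0.094]
    - [[0.202,0.0165,0.11],0.094]
    - [[0.202,0.0165,0.11],0.094]
    - [[0.202,0.0165,0.08],0.094]
    - [[0.202,0.0165,0.055],0.094]
    - [[0.202,0.0165,0.055],0.094]
    - [[0.202,0.0165,0.055],0.094]

```text
time: 25.4
position: [0.6189, 0.1331, 0.062]
tool_rot: [2.349, -2.084, -0.0]
ft_force: [0.2, 0.9, -1.2]
grip_width: 0.314
```

Emit:
carry_out:
  motion:
    - [[0,0,-0.012],0]
    - [[0,0,-0.022],0]
    - [[0,0,-0.028],0]
    - [[0,0,-0.031],0]
    - [[0,0,-0.0315],0]
    - [[0,0,-0.0315],0]

```text
time: 26.0
position: [0.6196, 0.1341, 0.0302]
tool_rot: [-2.35, 2.085, 0.001]
ft_force: [-1.4, 2.4, 0.9]
grip_width: 0.315
```

Emit:
carry_out:
  motion:
    - [[0.004,0.0005,0],0]
    - [[0.008,0.001,0],0]
    - [[0.012,0.0014,0],0]
    - [[0.016,0.0018,0],0]
    - [[0.02,0.0022,0],0]
    - [[0.022,0.0025,0],0]
    - [[0.022,0.0025,0],0]
  squeeze: 8

```text
time: 26.7
position: [0.6385, 0.1364, 0.0291]
tool_rot: [2.346, -2.081, -0.008]
ft_force: [-9.0, 1.8, 4.6]
grip_width: 0.319
```

Emit:
carry_out:
  motion:
    - [[-0.004,0,0],0]
    - [[-0.004,0,0],0]
    - [[-0.004,0,0],0]
    - [[-0.004,0,0],0]
    - [[-0.004,0,0.02],0]
    - [[-0.004,0,0.06],0]
    - [[-0.004,0,0.1],0]
    - [[-0.004,0,0.15],0]
    - [[-0.05,0.05,0.16],0]
    - [[-0.1,0.1,0.16],0]
    - [[-0.13,0.15,0.16],0]
    - [[-0.16,0.2,0.16],0]
    - [[-0.16,0.25,0.16],0]
    - [[-0.16,0.25,0.16],0]
    - [[-0.16,0.25,0.16],0]
  grip: 0

```text
time: 28.2
position: [0.4762, 0.3944, 0.1911]
tool_rot: [-2.36, 2.069, 0.008]
ft_force: [-0.4, -0.2, -0.9]
grip_width: 0.5
```

```bash
python3 - <<'E'
from h import *
s=get_state();print(s['time'],s['position'],s['tool_rot'],s['ft_force'],s['grip_width'])
a=shot('scene','s7');b=shot('top','t7')
x=cv2.resize(a['pixels'][170:330,290:420],(487,600),interpolation=cv2.INTER_CUBIC)
y=cv2.resize(b['pixels'][125:210,210:300],(312,295),interpolation=cv2.INTER_CUBIC)
z=cv2.resize(b['pixels'][140:215,345:440],(312,246),interpolation=cv2.INTER_CUBIC)
y=cv2.copyMakeBorder(np.vstack([y,z]),0,59,0,0,0)
cv2.imwrite('pics/v11.png',np.hstack([x,y]))
x=cv2.resize(a['pixels'][260:380,130:310],(800,533),interpolation=cv2.INTER_CUBIC)
cv2.imwrite('pics/v12.png',x)
E
```

```text
28.2 [0.47620726 0.39435168 0.19109993] [-2.35954865  2.06861245  0.00795405] [-0.41751583 -0.18219153 -0.87854825] 0.4995838742211894
```

View pics/v11.png

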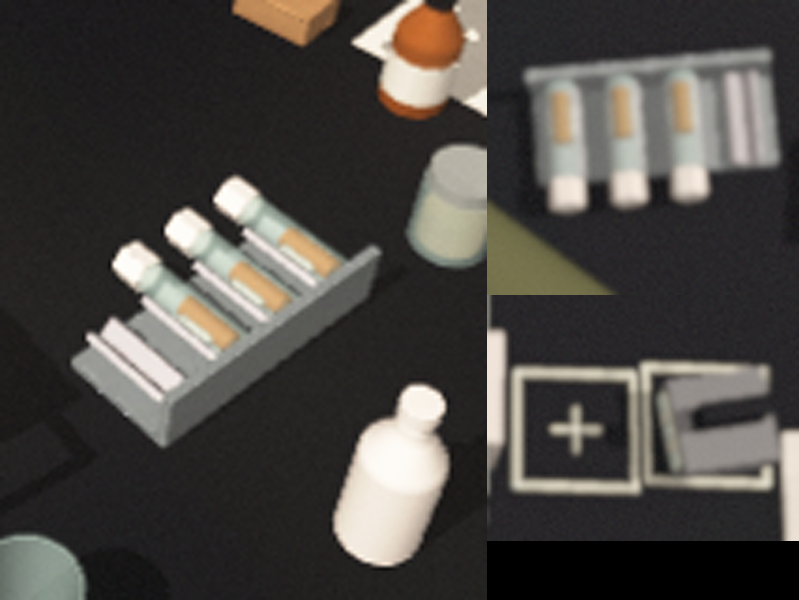

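View pics/v12.png

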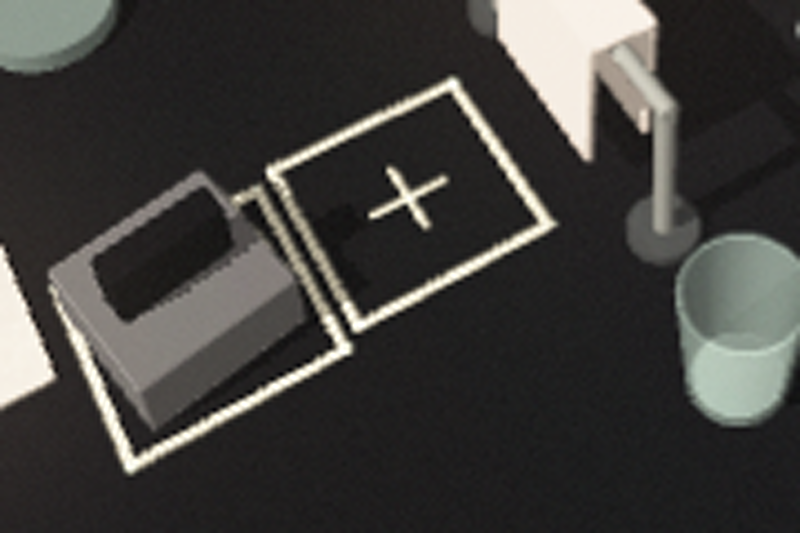

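All three tubes lie in grooves 0–2 with caps in line, at top panel (568,192), (629,190) and (690,186). I can't see the contact with the stop, so I'll confirm it by pushing each cap with shut fingers.

Emit:
carry_out:
  motion:
    - [[0.015,-0.045,0],-0.012]
    - [[0.03,-0.09,0],-0.012]
    - [[0.04,-0.13,0],-0.012]
    - [[0.046,-0.152,0],-0.012]
    - [[0.046,-0.152,0],-0.012]
    - [[0.046,-0.152,-0.05],-0.012]
    - [[0.046,-0.152,-0.1],-0.012]
    - [[0.046,-0.152,-0.14],-0.012]
    - [[0.046,-0.152,-0.161],-0.012]
    - [[0.046,-0.152,-0.161],-0.012]
    - [[0.046,-0.152,-0.161],-0.012]
  grip: 1
  squeeze: 20

```text
time: 29.4
position: [0.5284, 0.2336, 0.0297]
tool_rot: [-2.336, 2.1, -0.0]
ft_force: [0.6, 0.1, -0.6]
grip_width: 0.004
```

Emit:
carry_out:
  motion:
    - [[0.003,0.0003,0],0]
    - [[0.006,0.0007,0],0]
    - [[0.009,0.001,0],0]
    - [[0.012,0.0014,0],0]
    - [[0.014,0.0017,0],0]
    - [[0.014,0.0017,0],0]

```text
time: 30.0
position: [0.5396, 0.2352, 0.029]
tool_rot: [2.334, -2.096, -0.004]
ft_force: [-6.1, -2.0, 6.2]
grip_width: 0.003
```

Emit:
carry_out:
  motion:
    - [[-0.006,0,0],0]
    - [[-0.006,0.004,0],0]
    - [[-0.006,0.008,0],0]
    - [[-0.003,0.008,0],0]
    - [[0,0.0085,0],0]
    - [[0.002,0.009,0],0]
    - [[0.004,0.009,0],0]
    - [[0.004,0.009,0],0]

```text
time: 30.8
position: [0.5385, 0.2447, 0.0287]
tool_rot: [2.33, -2.089, -0.012]
ft_force: [-18.8, -3.4, 16.5]
grip_width: 0.005
```

Emit:
carry_out:
  motion:
    - [[-0.01,0,0],0]
    - [[-0.02,0,0],0]
    - [[-0.02,-0.03,0],0]
    - [[-0.013,-0.0596,0],0]
    - [[-0.013,-0.0596,0],0]
    - [[-0.008,-0.0596,0],0]
    - [[-0.003,-0.0596,0],0]
    - [[0,-0.0596,0],0]
    - [[0.003,-0.0596,0],0]
    - [[0.005,-0.0596,0],0]
    - [[0.007,-0.0596,0],0]
    - [[0.007,-0.0596,0],0]

```text
time: 32.0
position: [0.5453, 0.186, 0.0284]
tool_rot: [2.331, -2.087, -0.013]
ft_force: [-18.7, -3.5, 14.3]
grip_width: 0.006
```

Emit:
carry_out:
  motion:
    - [[-0.01,0,0],0]
    - [[-0.02,0,0],0]
    - [[-0.02,-0.03,0],0]
    - [[-0.013,-0.0596,0],0]
    - [[-0.013,-0.0596,0],0]
    - [[-0.008,-0.0596,0],0]
    - [[-0.003,-0.0596,0],0]
    - [[0,-0.0596,0],0]
    - [[0.003,-0.0596,0],0]
    - [[0.005,-0.0596,0],0]
    - [[0.007,-0.0596,0],0]
    - [[0.007,-0.0596,0],0]

```text
time: 33.2
position: [0.5522, 0.1266, 0.0283]
tool_rot: [2.331, -2.088, -0.015]
ft_force: [-19.8, -2.0, 16.2]
grip_width: 0.009
```

All three caps refuse to move under about 19 N, at matching positions, so the tubes are against the stop. I'll back off, rise and measure the lamp.

```bash
python3 - <<'E'
from h import *
a=shot('scene');
V=lambda p:(np.array(p,float)+.5)*180/800-.5+[130,260]
r=lambda x:np.round(x,4).tolist()
P=onplane(a,V([(48,275),(203,172),(303,287),(145,383)]),.045)[:,:2]
print('top',r(P),r(P.mean(0)),[round(float(np.linalg.norm(P[i]-P[i-1])),4) for i in range(4)])
d=[P[1]-P[0],P[2]-P[3]]
print('y-axis dirs -> yaw',[round(float(np.arctan2(-v[0],v[1])),3) for v in d],'x-axis yaw',[round(float(np.arctan2(v[1],v[0])),3) for v in (P[3]-P[0],P[2]-P[1])])
B=onplane(a,V([(153,432),(305,320)]),0)[:,:2];print('bottom',r(B),np.linalg.norm(B[1]-B[0]))
R=onplane(a,V([(93,262),(203,190)]),.085)[:,:2];print('rib -x edge',r(R))
M=onplane(a,V([(267,170),(457,79),(556,225),(355,331)]),0)[:,:2];print('mark',r(M),r(M.mean(0)),'cross',r(onplane(a,V([(408,197)]),0)))
print('mark yaw',[round(float(np.arctan2(v[1],v[0])),3) for v in(M[3]-M[0],M[2]-M[1])],[round(float(np.arctan2(-v[0],v[1])),3) for v in(M[1]-M[0],M[2]-M[3])])
E
```

```text
top [[0.5507, -0.4273], [0.5331, -0.3306], [0.6332, -0.3126], [0.6404, -0.4052]] [0.5893, -0.3689] [0.0924, 0.0983, 0.1017, 0.0929]
y-axis dirs -> yaw [0.18, 0.078] x-axis yaw [0.241, 0.177]
bottom [[0.6423, -0.4104], [0.6253, -0.3142]] 0.09773734179181683
rib -x edge [[0.5846, -0.405], [0.5736, -0.3396]]
mark [[0.5195, -0.292], [0.5206, -0.1616], [0.6485, -0.1624], [0.6469, -0.2933]] [0.5838, -0.2273] cross [[0.5833, -0.2281, 0.0]]
mark yaw [-0.01, -0.006] [-0.008, -0.012]
```

Emit:
carry_out:
  motion:
    - [[-0.01,0,0],0]
    - [[-0.02,0,0.01],0]
    - [[-0.03,0,0.06],0]
    - [[-0.03,0,0.11],0]
    - [[-0.03,0,0.16],0]
    - [[-0.03,0,0.21],0]
    - [[-0.03,0,0.25],0]
    - [[-0.03,0,0.25],0]
  grip: -0.2

```text
time: 34.05
position: [0.5332, 0.1273, 0.2858]
tool_rot: [-2.331, 2.092, -0.013]
ft_force: [0.5, 0.1, 0.3]
grip_width: 0.581
```

```bash
python3 - <<'E'
from h import *
s=get_state();print(np.round(s['joint_positions'],3))
a=shot('scene','s8');b=shot('top','t8')
y=cv2.resize(b['pixels'][140:215,345:440],(800,632),interpolation=cv2.INTER_CUBIC)[:600]
cv2.imwrite('pics/v13.png',y)
E
```

```text
[ 0.437  0.126 -0.784  1.596  0.092  1.445 -1.816]
```

View pics/v13.png

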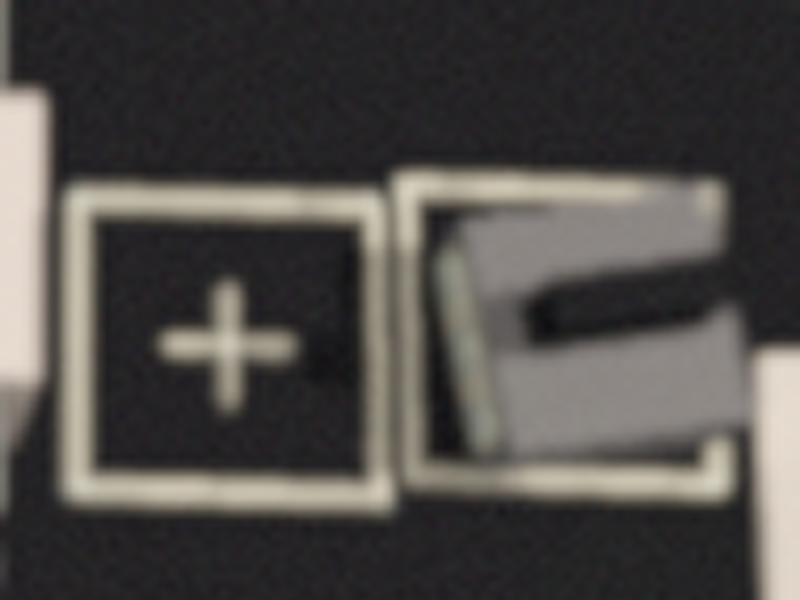

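The top view agrees: the lamp's lit face runs (437,260)–(472,450), so its yaw is about +0.175, with the cross at (228,345). Going above the rib now.

Emit:
carry_out:
  motion:
    - [[0.005,-0.04,0],0.14]
    - [[0.01,-0.08,0],0.28]
    - [[0.015,-0.12,0],0.42]
    - [[0.02,-0.17,0],0.56]
    - [[0.025,-0.21,0],0.7]
    - [[0.03,-0.25,0],0.84]
    - [[0.035,-0.3,0],0.98]
    - [[0.04,-0.34,0],1.12]
    - [[0.045,-0.39,0],1.26]
    - [[0.05,-0.44,0],1.4]
    - [[0.055,-0.48,0],1.54]
    - [[0.056,-0.496,0],1.623]
    - [[0.056,-0.496,0],1.623]
    - [[0.056,-0.496,0],1.623]
    - [[0.056,-0.496,0],1.623]
    - [[0.056,-0.496,-0.05],1.623]
    - [[0.056,-0.496,-0.1],1.623]
    - [[0.056,-0.496,-0.14],1.623]
    - [[0.056,-0.496,-0.14],1.623]
    - [[0.056,-0.496,-0.14],1.623]
  grip: -0.2

```text
time: 36.15
position: [0.5864, -0.3695, 0.1402]
tool_rot: [-3.131, -0.252, -0.001]
ft_force: [0.6, 0.5, 1.8]
grip_width: 0.602
```

```bash
python3 - <<'E'
from h import *
s=get_state();print(s['time'],s['position'],s['tool_rot'],s['joint_positions'].round(2))
r=s['tool_rot'];R=cv2.Rodrigues(np.array(r))[0];print('jaw yaw',np.arctan2(R[1,0],R[0,0]))
a=shot('scene','s9')
P=s['position']+R[:,0]*0;q=proj(a,[P,P+R[:,0]*.026,P-R[:,0]*.026]);
x0,y0=130,220
im=cv2.resize(a['pixels'][y0:370,x0:310],(720,600),interpolation=cv2.INTER_CUBIC)
cv2.imwrite('pics/v14.png',im);print(((q-[x0,y0]+.5)*4-.5).round(0).tolist())
E
```

```text
36.15 [ 0.58636362 -0.36947586  0.14015295] [-3.13142420e+00 -2.51622685e-01 -5.67202930e-04] [ 0.96  0.53 -0.62  1.42  0.31  1.29  0.48]
jaw yaw 0.16036358343030857
[[125.0, 316.0], [148.0, 345.0], [102.0, 288.0]]
```

View pics/v14.png

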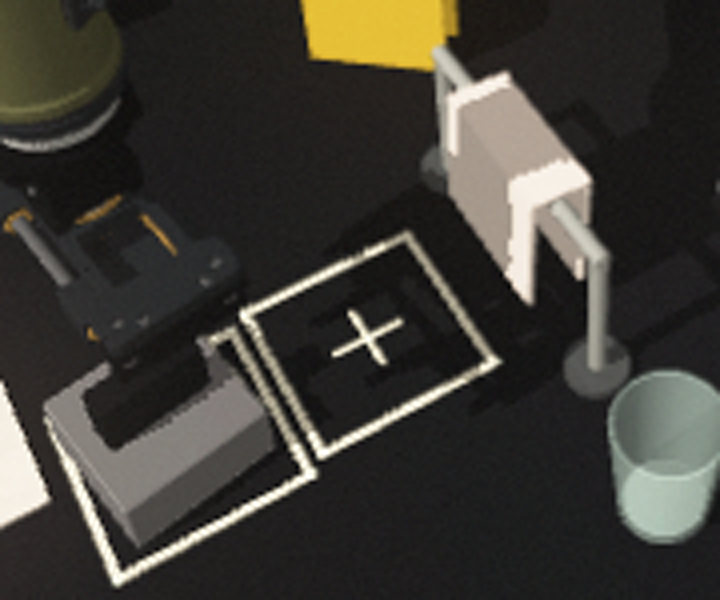

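The gripper is above the rib with the jaws across it. I'll descend.

Emit:
carry_out:
  motion:
    - [[0.002,0,-0.03],0.012]
    - [[0.002,0,-0.06],0.012]
    - [[0.002,0,-0.075],0.012]
    - [[0.002,0,-0.082],0.012]
    - [[0.002,0,-0.085],0.012]
    - [[0.002,0,-0.085],0.012]

```text
time: 36.8
position: [0.5887, -0.3712, 0.0555]
tool_rot: [3.129, 0.268, 0.003]
ft_force: [0.1, -0.3, -0.6]
grip_width: 0.597
```

Emit:
carry_out:
  motion:
    - [[0,0,0],0]
    - [[0,0,0],0]
    - [[0,0,0],0]
    - [[0,0,0],0]
    - [[0,0,0],0]
    - [[0,0,0],0]
    - [[0,0,0],0]
    - [[0,0,0],0]
  grip: 1
  squeeze: 15

```text
time: 37.6
position: [0.5857, -0.3714, 0.0542]
tool_rot: [-3.13, -0.267, 0.006]
ft_force: [-5.6, 0.4, 4.5]
grip_width: 0.254
```

Emit:
carry_out:
  motion:
    - [[0,0,-0.001],0]
    - [[0,0,-0.002],0]
    - [[0,0.004,-0.002],-0.01]
    - [[0,0.01,-0.002],-0.02]
    - [[0,0.017,-0.002],-0.03]
    - [[0,0.024,-0.002],-0.04]
    - [[0,0.031,-0.002],-0.05]
    - [[0,0.038,-0.002],-0.06]
    - [[0,0.045,-0.002],-0.07]
    - [[0,0.052,-0.002],-0.08]
    - [[0,0.059,-0.002],-0.09]
    - [[0,0.066,-0.002],-0.1]
    - [[0,0.073,-0.002],-0.11]
    - [[0,0.08,-0.002],-0.12]
    - [[0,0.087,-0.002],-0.13]
    - [[0,0.094,-0.002],-0.14]
    - [[0,0.101,-0.002],-0.15]
    - [[0,0.106,-0.002],-0.16]
    - [[0,0.11,-0.002],-0.17]
    - [[0,0.11,-0.002],-0.178]

```text
time: 39.6
position: [0.5884, -0.2651, 0.0541]
tool_rot: [3.135, -0.014, 0.004]
ft_force: [-1.8, -5.3, 5.2]
grip_width: 0.254
```

Emit:
carry_out:
  motion:
    - [[0,0.005,0],0]
    - [[-0.001,0.01,0],0]
    - [[-0.002,0.015,0],0]
    - [[-0.003,0.02,0],0]
    - [[-0.004,0.025,0],0]
    - [[-0.0045,0.03,0],0]
    - [[-0.0045,0.034,0],0]
    - [[-0.0045,0.034,0],0]
    - [[-0.0045,0.034,0],0]

```text
time: 40.5
position: [0.5844, -0.2305, 0.0541]
tool_rot: [3.136, -0.013, 0.005]
ft_force: [0.5, -4.4, 5.9]
grip_width: 0.249
```

```bash
python3 - <<'E'
from h import *
s=get_state();print(s['time'],s['position'],s['tool_rot'],s['ft_force'])
a=shot('scene','s10');b=shot('top','t10')
x=cv2.resize(a['pixels'][255:345,180:270],(540,540),interpolation=cv2.INTER_CUBIC)
y=cv2.resize(b['pixels'][150:213,345:388],(258,378),interpolation=cv2.INTER_CUBIC)
y=cv2.copyMakeBorder(y,0,162,0,0,0)
cv2.imwrite('pics/v15.png',np.hstack([x,y]))
E
```

```text
40.5 [ 0.58438169 -0.23048195  0.0540839 ] [ 3.13623931 -0.01347235  0.0049878 ] [ 0.4792367  -4.43213092  5.9155232 ]
```

View pics/v15.png

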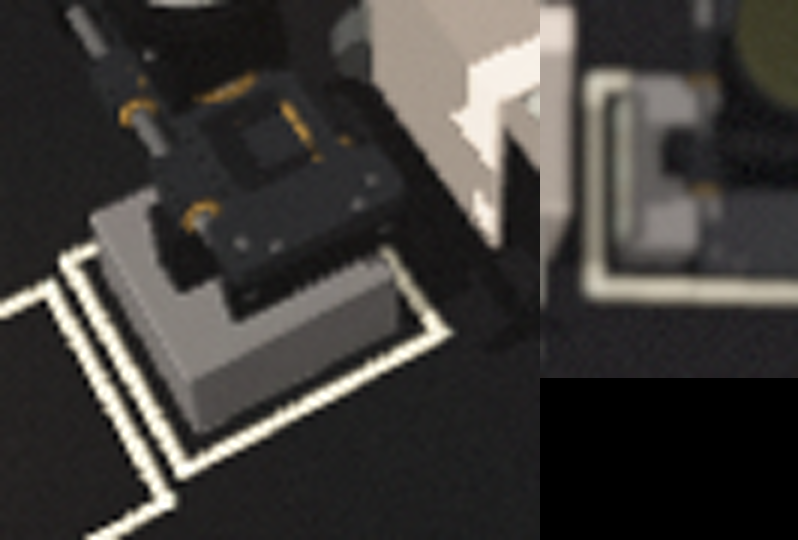

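```bash
python3 - <<'E'
from h import *
a=shot('scene')
V=lambda p:(np.array(p,float)+.5)/6-.5+[180,255]
r=lambda x:np.round(x,4).tolist()
B=onplane(a,V([(203,433),(396,333)]),0)[:,:2];print('lamp bottom +x edge',r(B),np.linalg.norm(B[1]-B[0]),'yaw',np.arctan2(-(B[1]-B[0])[0],(B[1]-B[0])[1]))
M=onplane(a,V([(180,478),(450,331)]),0)[:,:2];print('mark +x edge',r(M),np.linalg.norm(M[1]-M[0]),'yaw',np.arctan2(-(M[1]-M[0])[0],(M[1]-M[0])[1]))
ctr=lambda E,h:E.mean(0)-np.array([h,0])
print('lamp ctr',ctr(B,.05),'mark ctr',ctr(M,.065))
P=onplane(a,V([(90,215),(193,372),(395,283)]),.045)[:,:2];print('lamp top corners -x-y,+x-y,+x+y',r(P),np.linalg.norm(P[1]-P[0]),np.linalg.norm(P[2]-P[1]))
# top view: +y edge of lamp
b=shot('top');p=b['pixels'][150:213,340:372].max(2)
y0,x0=150,345;W=lambda q:(np.array(q,float)+.5)/6-.5+[x0,y0]
print('top: mark +y edge outer, lamp lit-face bottom edge',r(onplane(b,W([(585-540,75),(583-540,298),(608-540,100),(612-540,255)]),0)), 'mark lower(-x) edge outer',r(onplane(b,W([(590-540,299),(790-540,304)]),0)))
E
```

```text
lamp bottom +x edge [[0.6336, -0.276], [0.635, -0.1826]] 0.09335313854204244 yaw -0.015265619735861179
mark +x edge [[0.6474, -0.2933], [0.647, -0.162]] 0.1312995611381006 yaw 0.0030395141695945325
lamp ctr [ 0.58427812 -0.2293056 ] mark ctr [ 0.5821952 -0.2276104]
lamp top corners -x-y,+x-y,+x+y [[0.5371, -0.2788], [0.6324, -0.2749], [0.6396, -0.1833]] 0.09538939738856418 0.09183815078387439
top: mark +y edge outer, lamp lit-face bottom edge [[0.6475, -0.1619, 0.0], [0.5133, -0.1599, 0.0], [0.6325, -0.1753, 0.0], [0.5391, -0.1767, 0.0]] mark lower(-x) edge outer [[0.5128, -0.1639, 0.0], [0.5125, -0.2783, 0.0]]
```

Emit:
carry_out:
  motion:
    - [[0,-0.001,0],0]
    - [[0,-0.001,0],0]
    - [[0,-0.001,0],0]
    - [[0,-0.001,0],0]
    - [[0,-0.001,0],0]
    - [[0,-0.001,0.02],0]
    - [[0,-0.001,0.06],0]
    - [[0,-0.001,0.11],0]
    - [[0,-0.001,0.16],0]
    - [[0,-0.05,0.2],0]
    - [[-0.02,-0.1,0.21],0]
    - [[-0.04,-0.15,0.21],0]
    - [[-0.06,-0.2,0.21],0]
    - [[-0.09,-0.25,0.21],0]
    - [[-0.12,-0.3,0.21],0]
    - [[-0.15,-0.35,0.21],0]
    - [[-0.15,-0.35,0.21],0]
    - [[-0.15,-0.35,0.21],0]
  grip: -0.3

```text
time: 42.5
position: [0.4251, -0.5853, 0.2603]
tool_rot: [3.138, -0.032, -0.008]
ft_force: [-1.1, -0.5, -1.1]
grip_width: 0.648
```

```bash
python3 - <<'E'
from h import *
s=get_state();print(s['time'],s['position'],s['joint_positions'].round(2),s['grip_width'])
A=[shot('scene')['pixels'].astype(float) for _ in range(4)];B=[shot('top')['pixels'].astype(float) for _ in range(4)]
a=np.mean(A,0).astype(np.uint8);b=np.mean(B,0).astype(np.uint8)
cv2.imwrite('pics/s11.png',a);cv2.imwrite('pics/t11.png',b)
x=cv2.resize(a[220:345,165:310],(580,500),interpolation=cv2.INTER_CUBIC)
y=cv2.resize(b[150:213,345:400],(220,252),interpolation=cv2.INTER_CUBIC)
z=cv2.resize(b[125:210,210:300],(220,208),interpolation=cv2.INTER_CUBIC)
y=cv2.copyMakeBorder(np.vstack([y,z]),0,40,0,0,0)
cv2.imwrite('pics/v16.png',np.hstack([x,y]))
# subpixel rows/cols in top picture: brightness
g=b.max(2);np.set_printoptions(linewidth=200)
for v in (168,172,176,190,193): print('row',v,g[v,345:400])
for u in (366,378,): print('col',u,g[150:208,u])
E
```

```text
42.5 [ 0.42507769 -0.58533651  0.26030941] [ 1.22  0.52 -0.5   1.16  0.25  1.52  0.74] 0.6479291630276734
row 168 [229 229 227 217 185 118  56  89 134 144 107  62  94 131 140 131 135 139 139 138 138 138 138 138 139 139 138 139 139 139 140 139 140 139 138 139 139 139 139 139 139 138 140 158 175 159 132 171 196
 162  88  39  35  37  36]
row 172 [229 229 227 217 185 118  56  84 127 138 101  62  93 129 137 127 132 138 137 128 104  69  43  39  39  39  42  41  42  40  41  42  43  41  43  43  45  47  47  46  46  52  85 135 172 172 146 174 198
 164  89  38  35  36  37]
row 176 [229 229 227 217 185 119  55  85 128 137 101  62  95 132 136 113  96  95  94  79  50  23  26  29  30  29  29  30  30  29  32  30  32  30  31  32  32  33  34  35  33  49  85 137 172 171 143 168 197
 165  92  41  38  34  37]
row 190 [137 119  96  57  29  26  43  86 126 135  99  53  59  83  91 105 122 128 128 129 129 130 129 130 131 132 133 133 133 133 132 132 133 132 133 133 134 133 135 134 135 135 135 145 176 191 152 156 201
 191 132  58  34  36  36]
row 193 [115  70  45  28  25  27  49  96 139 149 111  55  38  52  63  66  67  68  67  69  71  72  72  72  71  71  71  70  71  73  72  72  72  73  73  73  74  74  75  76  75  73  75 118 177 195 159 159 200
 191 133  67  47  44  43]
col 366 [ 36  36  35  37  36  37  37  35  36  36  35  45  81 120 136 139 138 138 138 134 118  95  69  46  32  29  23  25  42  79 119 136 141 140 141 140 141 140 139 138 130 109  87  72  56  65 134 184 182
 137  71  28  25  24  24  26  27  27]
col 378 [ 35  36  37  37  37  36  36  37  34  36  35  40  77 116 135 139 140 140 139 131 105  67  41  38  38  35  30  22  32  74 116 136 141 140 141 141 141 141 141 140 132 112  87  73  58  52 103 155 169
 143  87  36  24  24  26  23  25  24]
```

View pics/v16.png

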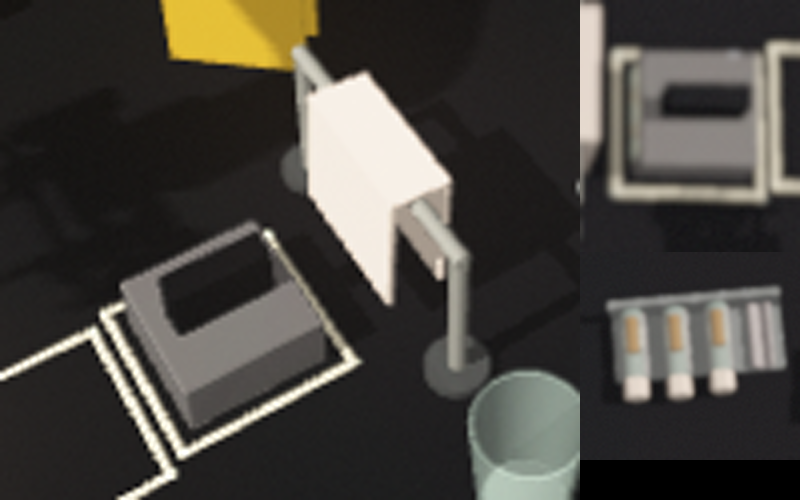

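The job looks right in the last viewed picture: lamp inside the cross outline at (225,330), saddle astride the bar at (380,185), and the three tubes home. For the fine check I'll sample bench-plane profiles across the four lamp-to-outline gaps.

```bash
cat > gap.py <<'E'
from h import *
def prof(d,im,P):
    q=proj(d,P).astype(np.float32); return cv2.remap(im,q[:,:1].copy(),q[:,1:].copy(),cv2.INTER_CUBIC)[:,0].astype(float)
def run(n=4):
    ds={k:[shot(k) for _ in range(n)] for k in('scene','top')}
    im={k:np.mean([x['pixels'].max(2).astype(float) for x in v],0).astype(np.float32) for k,v in ds.items()}
    c=np.array([.5835,-.2285]); t=np.arange(.040,.075,.0005)
    for k,name,ax,sg in(('scene','+x',0,1),('scene','-y',1,-1),('top','-x',0,-1),('top','+y',1,1)):
        for off in(-.036,-.018,0,.018,.036):
            p=np.zeros((len(t),3));p[:,ax]=c[ax]+sg*t;p[:,1-ax]=c[1-ax]+off
            f=prof(ds[k][0],im[k],p)
            j=25+int(f[25:].argmax()) if False else int(np.argmax(f*(t>.055)))   # painted line
            lo=(t>t[j]-.02)&(t<t[j]); i0=np.flatnonzero(lo)[f[lo].argmin()]; base=f[i0]
            w=np.clip(f-base-.4*(f[j]-base),0,None)*(abs(t-t[j])<.007); line=(w*t).sum()/w.sum()
            face=f[:i0].max() if i0 else 0; h=(face+base)/2; i=i0
            while i>0 and f[i]<h: i-=1
            print(name,off,'line',round(line*1e3,1),'edge',round(t[i]*1e3,1),'gap',round((line-t[i])*1e3,1),'lv',int(face),int(base),int(f[j]))
if __name__=='__main__':run()
E
python3 gap.py
```

```text
+x -0.036 line 61.9 edge 50.0 gap 11.9 lv 79 27 247
+x -0.018 line 61.8 edge 50.0 gap 11.8 lv 80 21 260
+x 0 line 61.9 edge 50.0 gap 11.9 lv 79 29 265
+x 0.018 line 62.2 edge 49.5 gap 12.7 lv 80 25 250
+x 0.036 line 62.1 edge 50.0 gap 12.1 lv 80 32 249
-y -0.036 line 61.6 edge 49.5 gap 12.1 lv 148 32 262
-y -0.018 line 61.7 edge 49.5 gap 12.2 lv 148 32 257
-y 0 line 73.0 edge 49.5 gap 23.5 lv 146 30 263
-y 0.018 line 73.1 edge 49.5 gap 23.6 lv 146 23 268
-y 0.036 line 62.2 edge 50.5 gap 11.7 lv 119 27 269
-x -0.036 line 64.1 edge 45.0 gap 19.1 lv 103 47 189
-x -0.018 line 63.8 edge 45.0 gap 18.8 lv 103 49 197
-x 0 line 64.1 edge 45.5 gap 18.6 lv 107 45 196
-x 0.018 line 63.5 edge 44.5 gap 19.0 lv 105 52 203
-x 0.036 line 63.7 edge 44.5 gap 19.2 lv 105 48 196
+y -0.036 line 61.8 edge 47.5 gap 14.3 lv 107 51 138
+y -0.018 line 61.6 edge 49.0 gap 12.6 lv 133 58 138
+y 0 line 61.5 edge 49.0 gap 12.5 lv 137 62 140
+y 0.018 line 61.3 edge 49.0 gap 12.3 lv 138 63 141
+y 0.036 line 61.1 edge 49.0 gap 12.1 lv 143 64 139
```

Measured line-to-lamp gaps are 12.0 (+x), 12.1 (-y) and 12.4 mm (+y) against a nominal 12, and they stay uniform along the sides. The -x profile is spoiled by side-face shading. One check of saddle level and tube positions is left before handing in.

```bash
python3 - <<'E'
from h import *
a=shot('scene');b=shot('top')
V=lambda p:(np.array(p,float)+.5)/4-.5+[165,220]
r=lambda x:np.round(x,4).tolist()
# end plane of saddle at x~.64: intersect rays with the plane x=const
o,v=ray(a,V([(390,303),(442,277),(394,210),(451,186)]))
for X in(.640,.643): print(X,r(o+v*((X-o[0])/v[:,0])[:,None]))
print('saddle top corners z.134',r(onplane(a,V([(306,97),(367,73),(451,184),(393,209)]),.134)))
for n,old,d,box in(('scene','s3',a,None),('top','t7',b,None)):
    m=np.abs(d['pixels'].astype(int)-cv2.imread(f'pics/{old}.png')).max(2)>60
    k=cv2.connectedComponentsWithStats(m.astype(np.uint8))
    print(n,[s.tolist() for s in k[2][1:] if s[4]>25])
s=get_state();print(s['time'])
E
```

```text
0.64 [[0.64, -0.1336, 0.0351], [0.64, -0.0928, 0.0335], [0.64, -0.1288, 0.1301], [0.64, -0.0867, 0.1257]]
0.643 [[0.643, -0.1353, 0.04], [0.643, -0.0948, 0.0384], [0.643, -0.1305, 0.1345], [0.643, -0.0886, 0.1301]]
saddle top corners z.134 [[0.5311, -0.1308, 0.134], [0.5339, -0.0858, 0.134], [0.6443, -0.0895, 0.134], [0.6416, -0.1304, 0.134]]
scene [[0, 0, 182, 110, 7917], [166, 0, 50, 95, 2564], [359, 0, 48, 90, 2707], [219, 99, 5, 26, 51], [355, 114, 22, 7, 40], [411, 138, 54, 39, 935], [387, 169, 16, 13, 73], [0, 173, 12, 20, 149], [338, 184, 26, 28, 267], [256, 189, 17, 10, 88], [299, 192, 35, 24, 298], [276, 201, 30, 28, 304], [219, 204, 23, 11, 196], [347, 217, 35, 27, 266], [333, 225, 19, 15, 155], [320, 234, 20, 15, 158], [350, 240, 17, 14, 73], [337, 250, 16, 13, 75], [195, 276, 57, 51, 912], [141, 299, 64, 57, 1060], [191, 301, 18, 27, 74]]
top [[105, 122, 163, 128, 5613], [102, 150, 7, 10, 34], [117, 162, 50, 40, 897], [360, 162, 21, 3, 47], [397, 164, 31, 30, 640], [358, 166, 30, 26, 470], [353, 169, 3, 24, 52], [427, 169, 5, 10, 39], [366, 173, 8, 9, 40], [516, 183, 9, 17, 71], [518, 205, 42, 70, 1690], [319, 229, 23, 18, 235], [255, 234, 113, 115, 4570], [523, 250, 37, 77, 1287], [286, 268, 14, 5, 56], [442, 316, 93, 104, 3881], [290, 321, 20, 10, 120], [322, 331, 7, 6, 33], [307, 395, 16, 6, 63]]
43.4
```

```bash
python3 - <<'E'
from h import *
a=shot('scene')['pixels'].astype(int); o=cv2.imread('pics/s7.png')
print('rack/tube change px',int((np.abs(a-o).max(2)[215:290,310:395]>50).sum()))
print(ticket.close_job())
E
```

```text
rack/tube change px 15
the job is handed in; nothing more can be done
None
```

The viewing station is set up and the job is handed in, after about 44 s of the 210 s allowed. No verdict came back.

- **Tubes:** only three were on the bench, and they lie in grooves 0, 1 and 2 with their glass ends to the stop. I pushed each cap afterwards with about 19 N, and none moved. Just before hand-in, that part of the picture had hardly changed since they were laid in.
- **Diffuser:** the white saddle hangs astride the bar near its middle. From hand-picked image points it tilts about 2–3°. One pair of points suggested up to 6°, which I put down to picking error and left.
- **Lamp:** it was slid last, held lightly downwards by its rib, and its height did not change. Gaps between the painted line and the lamp, against 12 mm when centred:

| Side | Measured gap |
|---|---|
| +x | about 12.0 mm |
| -y | about 12.1 mm |
| +y | about 12.4 mm |
| -x | not usable, shading spoiled the reading |

The gaps stay even along each side, so the lamp is squared up. A few single readings on the -y and +y sides were off (the neighbouring outline's line or the lamp's corner), and I left those out.

I never reached for or touched the other things on the bench. A comparison with earlier pictures showed changes near the brush and a yellow saddle; I took these for the arm's shadow and did not check further.

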